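Clamp a diffusion chamber in a one-hand bar clamp

TASK

Stand the clear two-half diffusion chamber upright in the open mouth of the one-hand bar clamp that lies on the bench, its two outer faces square to the jaw pads and the pads over their middle. Then pump the clamp's trigger against its grip until the jaws hold the chamber firmly and let go. The acrylic cracks when over-tightened, so stop as soon as you feel it held, never let the chamber drop, and leave the other things on the bench alone.

Things in the scene. Friction and masses are not known exactly. Their poses are not given: they have to be found in the camera images.
- chamber: Clear acrylic chamber, rigid, 0.15 kg: two half blocks, pale gasket pack in the seam. 40 mm wide (y), 56 high, 43 to 49 over its outer faces (x: unknown pack thickness); on top two 12 mm port stubs, 14 high. Origin: bottom, mid-width, 21.5 mm inside the -x outer face. x runs across the seam: these faces go to the pads, either way round. Grip across the 40 mm sides, above the 34 mm high jaws.
- clamp: One-hand bar clamp, loose, 0.75 kg, lying flat: black housing 60 x 58 x 35 mm with jaw and pistol grip, steel bar 20 mm wide through it. Origin: on the bench under the bar's centre line, in the plane of its own jaw's pad face. x along the bar to the end jaw, y to the jaw tips (66 mm), z up. Grip: x -74 to -52, y -108 to -26, z 3 to 31 mm. Ratchet teeth on the bar.
- body_pad: Soft grey rubber pad on the clamp's own jaw, 30 mm wide (y = 33 to 63 mm of the clamp), z = 3 to 31 mm, face at x = 0 of the clamp. Origin and axes as clamp. At the end it must press on the chamber with more than 12 N; the acrylic cracks at 55 N.
- jaw_pad: Soft grey rubber pad on the sliding end jaw, facing the body pad, same size, squashed some mm when it presses. Origin: in its face, on the bar's centre line, at bench height; axes as the clamp's: its x in the clamp's frame is the gap between the pads, 64 to 76 mm at the start. At the end it must press on the chamber with more than 12 N; the acrylic cracks at 55 N.
- trigger (a joint): Trigger angle: 0 out (sprung), 0.34 rad fully in, at a stop that takes any more squeeze. After up to 8 mm of free play at the fingers a full squeeze ratchets the end jaw 4.5 to 6 mm in; let go, it settles back by up to a 1.5 mm click and stays. The spring takes 4 N (out) to 6 N (in) at the trigger point, friction some N; the rest reaches the jaws 3-fold: 20 to 25 N of squeeze is right.
- grip_point (a point): Back (-x face) of the pistol grip opposite the trigger, 17 mm above the bench, where one finger bears. 61 mm from the trigger point with the trigger out, 37 mm when fully squeezed.
- trigger_point (a point): Front (+x face) of the grey trigger, 17 mm above the bench, 70 mm from its pivot, where the other finger bears. The trigger is 10 mm thick, z = 7 to 27 mm, and moves along the clamp's -x towards the grip when squeezed; the loose clamp slides along. At least 30 mm is free beside grip and trigger, and nothing is above them.
- bottle: Clear glass bottle with a screw cap, 56 mm across, 115 mm high. Origin under its centre. Leave alone.
- cold_block: Aluminium tube block with twelve holes, 66 x 90 x 42 mm. Origin under its centre. Leave alone.
- tip_box: White pipette tip box with a yellow top, 88 x 124 x 56 mm. Origin under its centre. Leave alone.
- petri: Two stacked clear dishes, 90 mm across, 30 mm high together. Origin under their centre. Leave alone.
- spare_half: A single chamber half lying flat, 56 x 40 x 21.5 mm with a port stub 14 mm out at its +x end. Origin under its centre. Not part of this job: leave alone.
- forceps: Steel forceps lying along their x, 117 x 10 x 7 mm. Origin near their middle, on the bench. Leave alone.
- mouth (a point): On the bench in the clamp's frame at x = 0, y = 48 mm: the foot of the middle of the body pad's face. The chamber's middle belongs straight ahead (+x) of this point, halfway to the end jaw's pad. Axes as the clamp's.

How it is judged (in metres and radians):
On the way, in this order (a step that is already met when the one before it is completed fails the run):
1. the chamber stands upright on the bench between the pads, let go, square to them within 0.15 rad and its middle within 12 mm of theirs (y of chamber in the frame of clamp between 0.036 and 0.06 m and angle between chamber's own z axis and vertical below 0.08 rad and height (world z) of chamber below 0.004 m and contact force between the fingers and chamber below 0.3 N and angle between the x axis of chamber and the x axis of clamp, either way round below 0.15 rad and x of chamber in the frame of clamp between 0.018 and 0.064 m), for 0.2 s.
2. squeezing the trigger has made both pads press on the chamber with more than 12 N (contact force between each of jaw_pad, body_pad and chamber above 12 N), for 0.2 s.
At the end, for the whole second after the job is handed in: Both pads press on the chamber with more than 12 N (and never over 55 N), with the robot clear; chamber upright (0.08 rad) and on the bench (4 mm), square to the pads (0.1 rad), its middle within 12 mm of theirs, at rest; the clamp lying flat (all of step 2 and y of chamber in the frame of clamp between 0.036 and 0.06 m and angle between chamber's own z axis and vertical below 0.08 rad and height (world z) of chamber below 0.004 m and contact force between the fingers and chamber below 0.3 N and angle between the x axis of chamber and the x axis of clamp, either way round below 0.1 rad and angle between clamp's own z axis and vertical below 0.1 rad and height (world z) of clamp below 0.01 m and linear speed of chamber below 0.02 m/s); the robot touches nothing.
It fails at once if a pad presses on the chamber with more than 55 N: the acrylic cracks (contact force between any of jaw_pad, body_pad and chamber above 55 N).
It fails at once if the chamber is let go more than 15 mm above the bench (height (world z) of chamber above 0.015 m and contact force between the fingers and chamber below 0.1 N).
It fails at once if the chamber is knocked over (angle between chamber's own z axis and vertical above 0.6 rad).
It fails at once if another thing on the bench is moved by more than 20 mm (distance of any of bottle, cold_block, tip_box, petri, spare_half, forceps from where it was at the start of the episode above 0.02 m).
It also fails if it takes over 56 s, if anything falls off the work surface, if the arm or the gripper's body presses on something with over 40 N, if the wrist force passes 120 N, or if a joint passes its speed limit or range.

ROBOT

A 6-joint arm with a two-finger parallel gripper is mounted at the origin on the work surface. World frame = base frame: x ahead of the robot, y to its left, z up, the work surface at z = 0. Lengths are in mm, angles in rad, forces in N, time in s.
With the tool pointing down it reaches from about 350 to 875 mm from the base axis. Payload 4.2 kg.
Tool frame: the origin (TCP) lies midway between the tips of the shut fingers; the grasp point (between the pads) lies 19 mm behind it; z points along the fingers, y is the line along which they close (so a half turn about z gives the same grasp; the last joint's range is limited). The gripper opens to 85 mm and grips with 20 to 120 N. Pads are 22 mm wide; open, the fingers measure 114 mm over their backs; the gripper's body (76 mm by 85 mm) begins 54 mm behind the grasp point. The pads swing forward as they close: fully open they stand 13 mm farther back than shut.
Start: joints at [-0.893, 0.385, 0.008, 0, -1.194, -0.259], TCP at [254.178, -570.958, 231.312] pointing down, gripper open.
Joint ranges: [-3.14, 3.14], [-1.21, 2.06], [-1.07, 1.41], [-3.16, 2.05], [-2.99, -0.16], [-3.1, 3.1]. Speed limits (rad/s): [2.79, 2.79, 3.14, 3.14, 3.14, 3.14].

INTERFACE

Orientations are given as a unit quaternion [x, y, z, w].
In Python, from bench import arm gives the robot as it stands.
- The arm moves only by the tool send_rows, never from a script. Its argument "targets" is a list of rows, each an object of numbers: "gripper": the gripper command: -1 is fully open, 1 is shut, values between are in proportion; "x", "y", "z": the shift along the tool's x, y, z in cm; "ax", "ay", "az": the turn, a rotation vector about the tool's x, y, z in degrees. A call has 1 to 5 rows; each row shifts and turns the commanded pose from where the row before left it, along the tool's axes as they then stand; what a row does not reach is not made up. A row lasts 1/12 s, in which the tool goes at most 41.7 mm and 7.16 degrees, less where a joint would pass 70% of its speed; a pose out of reach is approached as far as the arm can. A call is refused whole if a number of a shift passes 4.17 or a number of a turn 7.16, either way. A call with a gripper value outside its range is refused whole. The fingers move at their own pace and stop on an object; the grip force is fixed at half the most. Time passes only in rows, so rows that do not move let the fingers close. It gives the time, the measured TCP pose, the force, the opening and the grip force at its end, in the units of the state.
- arm.read_state(): the state, without advancing time (a new reading comes with each control period).
- arm.get_image(name): name is "side" or "top"; returns (picture, depth): 400x640x3 uint8, red, green, blue; 400x640 float32, mm along the optical axis (not along the pixel's ray), 0 where there is no reading.
- arm.camera_model(name): a dict with "fx", "fy", "cx", "cy" (pixels), "distortion" ([k1, k2, p1, p2, k3] as OpenCV has them; the pictures are not rectified), "cam_to_world" (4x4, takes a point from camera to world coordinates). Camera axes: x right, y down, z forward; pixel columns grow to the right and rows downward; lengths in mm; the calibration is good to about 2 mm. A picture is of the moment at which its call begins. camera_model takes no time and is no camera call.
- arm.job_done(): hands the job in; it is judged then, once.
Trained networks look in the newest picture that a camera, given by its name, has taken for a name from the list of things; names that differ only in an ending like _2 or _b are one class to them, and where a whole thing is asked for, a point or a joint stands for the part that bears it (a point fixed in the world has none). Each returns a list of dicts, best first, with "score" (0 to 1); they miss things now and then, are a little off and sometimes report something else, mostly with a low value. They report only what shows in the picture. A call takes as long as a camera call.
- arm.boxes_of(camera, thing): "rect" ([left, top, width, height] in pixels, round what is visible of it).
The state is a dict: "clock": time; "joints": joint angles; "joint_vel": joint speeds; "joint_efforts": joint torques, N m; "position": TCP position; "ee_rot": TCP orientation; "contact_force": force on the tool from outside, world axes, zero at the start; "wrist_torque": the same for the moment, N m; "gripper_width": finger opening in mm; "grasp_force": force on a finger pad.
Only numpy, scipy, OpenCV 4.12 (cv2) and the standard library are available. Lean on these libraries where they do the work, as an engineer would, in place of code of your own. Each camera call takes 0.05 s, during which the arm holds its last target. There are 200 camera calls.

## Working session

There is one attempt and no reset: what is moved stays moved. The work goes in short steps, Python scripts to look and compute and a tool call to move; the robot and the scene stay as the last step left them, time stands still between calls to the robot, and variables do not carry over. Pictures are saved under pics/ and viewed, at most 10 in all, crops included, and the job is handed in when it is done.

Besides the shell and the picture viewer there is one more tool, called by a JSON object that holds its "method" and its "body", one argument or row to a line. send_rows: Moves the arm, as the interface text tells. Its arguments: {"type":"object","properties":{"targets":{"type":"array"}},"required":["targets"]}

```bash
mkdir -p pics; ls; cat > h.py <<'E'
import numpy as np, cv2, sys
sys.path.insert(0,'.')
from bench import arm
def grab(n,save=None):
    im,d=arm.get_image(n)
    if save: cv2.imwrite('pics/'+save,im[:,:,::-1])
    return im,d
def rays(n,uv):
    m=arm.camera_model(n);K=np.array([[m['fx'],0,m['cx']],[0,m['fy'],m['cy']],[0,0,1]])
    p=cv2.undistortPoints(np.array(uv,float).reshape(-1,1,2),K,np.array(m['distortion'],float)).reshape(-1,2)
    T=np.array(m['cam_to_world']);return T,np.c_[p,np.ones(len(p))]
def atz(n,uv,z):
    T,r=rays(n,uv);w=r@T[:3,:3].T;o=T[:3,3]
    return o+w*((z-o[2])/w[:,2])[:,None]
def withd(n,uv,d):
    T,r=rays(n,uv);return (r*np.array(d)[:,None])@T[:3,:3].T+T[:3,3]
def cloud(n,d):
    v,u=np.mgrid[:400,:640];P=withd(n,np.c_[u.ravel(),v.ravel()],d.ravel()).reshape(400,640,3)
    P[d==0]=np.nan;return P
def proj(n,P):
    m=arm.camera_model(n);K=np.array([[m['fx'],0,m['cx']],[0,m['fy'],m['cy']],[0,0,1]])
    T=np.linalg.inv(np.array(m['cam_to_world']))
    return cv2.projectPoints(np.array(P,float).reshape(-1,3),cv2.Rodrigues(T[:3,:3])[0],T[:3,3],K,np.array(m['distortion'],float))[0].reshape(-1,2)
E
python3 - <<'E'
from h import *
s=arm.read_state();print({k:np.round(v,3).tolist() for k,v in s.items()})
for n in('top','side'):
    im,d=grab(n,n+'0.png')
    m=arm.camera_model(n);print(n,np.round(np.array(m['cam_to_world']),2).tolist(),m['fx'],m['cx'],m['cy'])
    for t in('chamber','clamp','body_pad','jaw_pad','trigger','grip_point'):
        print(t,[(np.round(b['rect']).tolist(),round(b['score'],2)) for b in arm.boxes_of(n,t)[:3]])
E
```

```text
pics
{'clock': 0.0, 'joints': [-0.893, 0.386, 0.007, -0.001, -1.194, -0.259], 'joint_vel': [0.0, 0.001, 0.001, -0.0, -0.0, 0.001], 'joint_efforts': [0.001, -39.229, 18.84, 4.186, -0.005, 0.0], 'position': [253.933, -570.447, 230.221], 'ee_rot': [-0.208, 0.978, 0.001, -0.0], 'contact_force': [-0.785, 0.202, -0.037], 'wrist_torque': [-0.059, -0.027, -0.035], 'grasp_force': 0.0, 'gripper_width': 85.236}
top [[-0.02, -1.0, 0.06, 483.35], [-1.0, 0.02, 0.0, 13.78], [-0.0, -0.06, -1.0, 1335.1], [0.0, 0.0, 0.0, 1.0]] 471.68600811974187 326.2265520128489 205.83528003725485
chamber [([441.0, 231.0, 18.0, 20.0], 0.76)]
clamp [([283.0, 167.0, 72.0, 66.0], 0.6)]
body_pad [([339.0, 192.0, 9.0, 7.0], 0.61)]
jaw_pad [([344.0, 223.0, 9.0, 7.0], 0.49)]
trigger [([302.0, 192.0, 15.0, 8.0], 0.48)]
grip_point [([286.0, 168.0, 74.0, 65.0], 0.93)]
side [[-0.74, -0.33, 0.59, -38.17], [-0.68, 0.38, -0.63, 667.11], [-0.02, -0.86, -0.51, 588.66], [0.0, 0.0, 0.0, 1.0]] 465.4188757949707 316.5404231786589 209.63909447375588
chamber [([423.0, 170.0, 29.0, 29.0], 0.94)]
clamp [([257.0, 201.0, 107.0, 48.0], 0.93)]
body_pad [([319.0, 209.0, 8.0, 14.0], 0.42)]
jaw_pad []
trigger [([255.0, 208.0, 110.0, 42.0], 0.71), ([289.0, 226.0, 11.0, 17.0], 0.42)]
grip_point [([258.0, 205.0, 110.0, 46.0], 0.97)]
```

```bash
python3 - <<'E'
import cv2
t=cv2.imread('pics/top0.png');s=cv2.imread('pics/side0.png')
a=cv2.resize(t[150:270,260:480],None,fx=3.6,fy=3.6,interpolation=cv2.INTER_CUBIC)[:, :792]
cv2.imwrite('pics/a.png',a)
b=cv2.resize(s[140:270,250:470],None,fx=3.6,fy=3.6,interpolation=cv2.INTER_CUBIC);cv2.imwrite('pics/b.png',b)
E
```

```text
(no output)
```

View pics/top0.png

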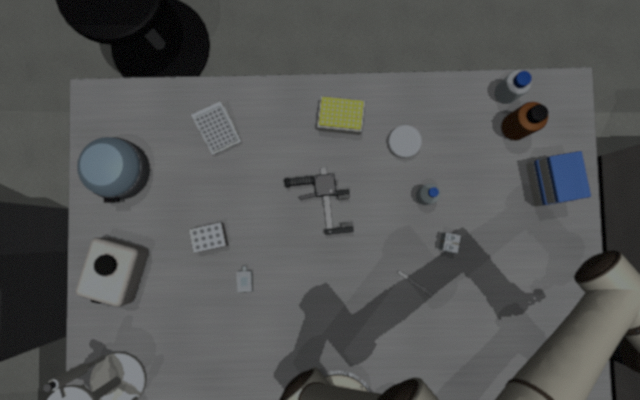

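View pics/a.png

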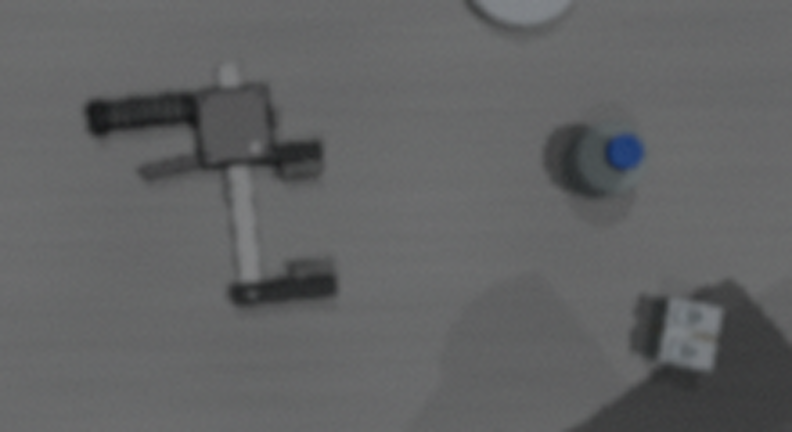

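View pics/b.png

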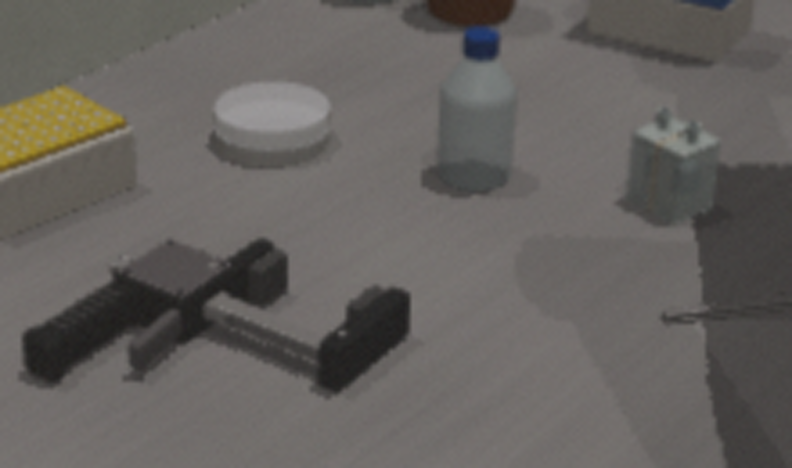

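The pictures show the clamp with its bar running down the image, the housing at the top and the jaw tips to the right, at about px (325,200). The chamber is upright at about px (451,242), with its stubs along the image vertical. Next I'll get metric poses from the depth.

```bash
python3 - <<'E'
from h import *
C={}
for n in('top','side'):
    im,d=grab(n);C[n]=cloud(n,d);P=C[n]
    # bench plane check
    for nm,(x0,x1,y0,y1) in dict(clamp=(380,580,-60,160),cham=(350,470,-330,-220)).items():
        m=(P[...,0]>x0)&(P[...,0]<x1)&(P[...,1]>y0)&(P[...,1]<y1)
        z=P[...,2][m];print(n,nm,'bench z',np.round(np.median(z[abs(z)<8]),1),'hist',np.histogram(z,bins=[-5,5,10,15,20,25,30,35,40,50,60,80])[0])
        q=P[m&(P[...,2]>(8 if nm=='clamp' else 45))]
        np.save(f'{n}_{nm}.npy',q);print(len(q),np.round(q.min(0)),np.round(q.max(0)))
# rasterise clamp in world, 0.25px/mm
for n in('top','side'):
    im,_=grab(n);P=C[n]
    print(n)
W=np.zeros((560,780,3),np.uint8)
im,_=grab('top')
# rectified views: z=31 plane clamp (left), z=56 plane chamber (right), 2.5px/mm ; col=-y,row=-x
def rect(n,im,x1,x0,y1,y0,z,s):
    H,Wd=int((x1-x0)*s),int((y1-y0)*s);r,c=np.mgrid[:H,:Wd]
    X=x1-r/s;Y=y1-c/s
    uv=proj(n,np.c_[X.ravel(),Y.ravel(),np.full(X.size,z)]).astype(np.float32)
    return cv2.remap(im,uv[:,0].reshape(H,Wd),uv[:,1].reshape(H,Wd),cv2.INTER_CUBIC)[:,:,::-1]
a=rect('top',im,570,410,130,-70,33,2.8);b=rect('top',im,460,370,-210,-290,56,2.8)
o=np.zeros((a.shape[0],a.shape[1]+b.shape[1]+5,3),np.uint8);o[:,:a.shape[1]]=a;o[:b.shape[0],a.shape[1]+5:]=b
o=cv2.convertScaleAbs(o,alpha=1.7)
cv2.imwrite('pics/c.png',o);print(o.shape)
E
```

```text
top clamp bench z -0.4 hist [4769  131    2   28   95   76  126   43    0    0    0]
377 [392. -54.   8.] [580.  97.  38.]
top cham bench z -0.3 hist [1431   47    7    3    5    6    5    6   11  138   24]
169 [ 432. -330.   47.] [ 470. -293.   75.]
side clamp bench z -0.4 hist [5314   50   70   96  194   61  176   10    0    0    0]
622 [484. -55.   8.] [580.  30.  37.]
side cham bench z -0.7 hist [1001   35   26   40   33   35   31   34   71  111   39]
187 [ 431. -328.   45.] [ 470. -289.   71.]
top
side
(448, 789, 3)
```

View pics/c.png

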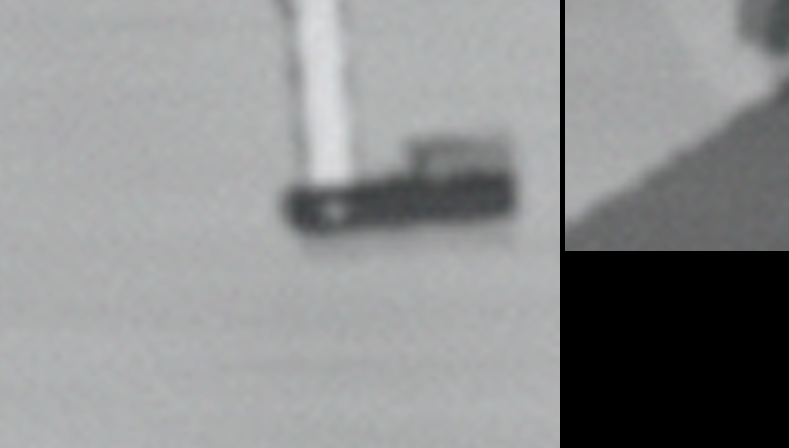

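The end jaw lies at x≈500. The housing and the chamber are outside this crop, so I'll shift the window.

```bash
cat >> h.py <<'E'
def rect(n,im,x1,x0,y1,y0,z,s):
    H,Wd=int((x1-x0)*s),int((y1-y0)*s);r,c=np.mgrid[:H,:Wd]
    X=x1-r/s;Y=y1-c/s
    uv=proj(n,np.c_[X.ravel(),Y.ravel(),np.full(X.size,z)]).astype(np.float32)
    return cv2.remap(im,uv[:,0].reshape(H,Wd),uv[:,1].reshape(H,Wd),cv2.INTER_CUBIC)[:,:,::-1]
E
python3 - <<'E'
from h import *
o=np.zeros((575,800,3),np.uint8)
im,d=grab('top')
a=rect('top',im,670,480,110,-60,33,3);b=rect('top',im,495,405,-265,-355,56,3)
o[:570,:510]=a;o[:270,520:790]=b
im2,d2=grab('side')
c=rect('side',im2,495,405,-265,-355,56,3);o[290:560,520:790]=c
cv2.imwrite('pics/d.png',cv2.convertScaleAbs(o,alpha=1.7))
for n,dd in(('top',d),('side',d2)):
    P=cloud(n,dd)
    m=(P[...,0]>480)&(P[...,0]<680)&(P[...,1]>-60)&(P[...,1]<120)&(P[...,2]>6)
    np.save(n+'_clamp.npy',P[m])
    h=P[m&(P[...,2]>32.)] 
    m=(P[...,0]>400)&(P[...,0]<500)&(P[...,1]>-360)&(P[...,1]<-260)&(P[...,2]>50)&(P[...,2]<61)
    q=P[m];np.save(n+'_cham.npy',q)
    print(n,len(h),h.min(0).round(),h.max(0).round(),cv2.minAreaRect(h[:,:2].astype(np.float32)))
    print(len(q),np.median(q,0).round(1),cv2.minAreaRect(q[:,:2].astype(np.float32)))
E
```

```text
top 613 [490. -54.  32.] [656. 118.  42.] ((580.90576171875, 9.461441040039062), (210.88015747070312, 121.63844299316406), 32.829742431640625)
231 [ 459.5 -314.9   55.7] ((459.3456726074219, -316.6993713378906), (40.96322250366211, 48.02708435058594), 77.1298599243164)
side 498 [486. -51.  32.] [654. 119.  37.] ((578.0634155273438, 11.864639282226562), (210.4439697265625, 121.30026245117188), 32.5900764465332)
156 [ 456.  -307.1   55.4] ((458.2816162109375, -314.5591125488281), (44.25387191772461, 50.721527099609375), 78.24121856689453)
```

View pics/d.png

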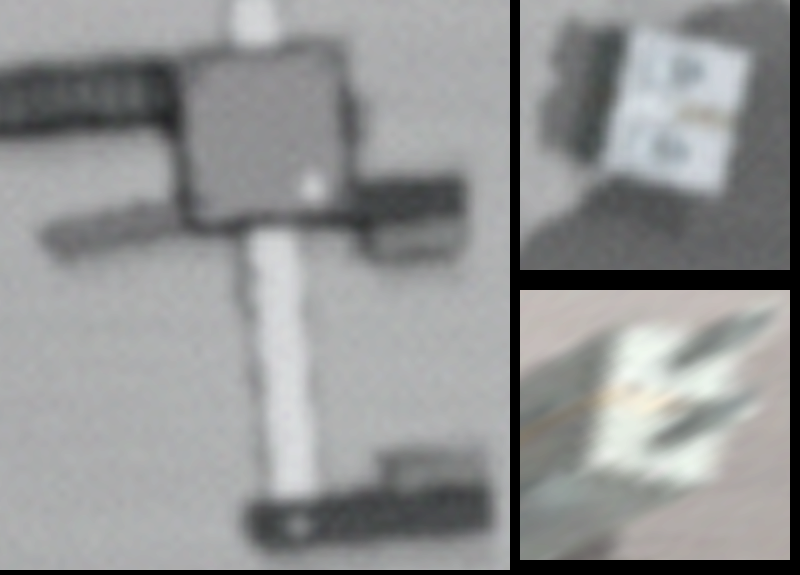

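```bash
cat > plan.py <<'E'
import numpy as np,sys
# plan.py x y z yaw(tool y, deg) -> tx ty tz : shift in tool axes (cm)
x,y,z,w,a,b,c=map(float,sys.argv[1:8]);w=np.radians(w)
ty=np.array([np.cos(w),np.sin(w)]);tx=np.array([np.cos(w+np.pi/2),np.sin(w+np.pi/2)])
d=np.array([a-x,b-y]);print('tool x,y,z cm',(d@tx/10).round(2),(d@ty/10).round(2),round((z-c)/10,2))
E
python3 plan.py 254.2 -571 231.3 78.5 459.3 -316.3 131.3
```

```text
tool x,y,z cm -15.02 29.05 10.0
```

{"method": "send_rows", "body": {
  "targets": [
    {"az": 7.1, "gripper": -1},
    {"az": 7.1},
    {"az": 7.1},
    {"az": 7.1},
    {"az": 7.1}
  ]
}}

```text
$.targets[0]: bad value
```

{"method": "send_rows", "body": {
  "targets": [
    {"x": 0, "y": 0, "z": 0, "ax": 0, "ay": 0, "az": 7.1, "gripper": -1},
    {"x": 0, "y": 0, "z": 0, "ax": 0, "ay": 0, "az": 7.1, "gripper": -1},
    {"x": 0, "y": 0, "z": 0, "ax": 0, "ay": 0, "az": 7.1, "gripper": -1},
    {"x": 0, "y": 0, "z": 0, "ax": 0, "ay": 0, "az": 7.1, "gripper": -1},
    {"x": 0, "y": 0, "z": 0, "ax": 0, "ay": 0, "az": 7.1, "gripper": -1}
  ]
}}

```text
clock: 1.47
position: [254.2, -570.9, 231.3]
ee_rot: [0.103, 0.995, 0.0, -0.0]
contact_force: [-0.0, -0.3, 0.3]
gripper_width: 85.4
grasp_force: 0.0
```

{"method": "send_rows", "body": {
  "targets": [
    {"x": -1.5, "y": 2.9, "z": 1, "ax": 0, "ay": 0, "az": 0, "gripper": -1},
    {"x": -1.5, "y": 2.9, "z": 1, "ax": 0, "ay": 0, "az": 0, "gripper": -1},
    {"x": -1.5, "y": 2.9, "z": 1, "ax": 0, "ay": 0, "az": 0, "gripper": -1},
    {"x": -1.5, "y": 2.9, "z": 1, "ax": 0, "ay": 0, "az": 0, "gripper": -1},
    {"x": -1.5, "y": 2.9, "z": 1, "ax": 0, "ay": 0, "az": 0, "gripper": -1}
  ]
}}

```text
clock: 1.88
position: [357.3, -442.7, 181.1]
ee_rot: [0.1, 0.995, -0.0, 0.0]
contact_force: [0.7, 0.0, 0.2]
gripper_width: 85.8
grasp_force: 0.0
```

{"method": "send_rows", "body": {
  "targets": [
    {"x": -1.5, "y": 2.9, "z": 1, "ax": 0, "ay": 0, "az": 0, "gripper": -1},
    {"x": -1.5, "y": 2.9, "z": 1, "ax": 0, "ay": 0, "az": 0, "gripper": -1},
    {"x": -1.5, "y": 2.9, "z": 1, "ax": 0, "ay": 0, "az": 0, "gripper": -1},
    {"x": -1.5, "y": 2.9, "z": 1, "ax": 0, "ay": 0, "az": 0, "gripper": -1},
    {"x": -1.5, "y": 2.95, "z": 1, "ax": 0, "ay": 0, "az": 0, "gripper": -1}
  ]
}}

```text
clock: 2.3
position: [460.0, -314.9, 131.2]
ee_rot: [0.1, 0.995, -0.0, 0.0]
contact_force: [0.3, -0.3, 0.0]
gripper_width: 85.3
grasp_force: 0.0
```

{"method": "send_rows", "body": {
  "targets": [
    {"x": 0, "y": 0, "z": 0, "ax": 0, "ay": 0, "az": 0, "gripper": -1},
    {"x": 0, "y": 0, "z": 0, "ax": 0, "ay": 0, "az": 0, "gripper": -1},
    {"x": 0, "y": 0, "z": 0, "ax": 0, "ay": 0, "az": 0, "gripper": -1}
  ]
}}

```text
clock: 2.55
position: [459.3, -316.2, 131.5]
ee_rot: [0.1, 0.995, -0.0, -0.0]
contact_force: [-0.2, -0.4, 1.5]
gripper_width: 85.4
grasp_force: 0.0
```

{"method": "send_rows", "body": {
  "targets": [
    {"x": 0, "y": 0, "z": 2.5, "ax": 0, "ay": 0, "az": 0, "gripper": -1},
    {"x": 0, "y": 0, "z": 2.5, "ax": 0, "ay": 0, "az": 0, "gripper": -1},
    {"x": 0, "y": 0, "z": 2.5, "ax": 0, "ay": 0, "az": 0, "gripper": -1},
    {"x": 0, "y": 0, "z": 2, "ax": 0, "ay": 0, "az": 0, "gripper": -1},
    {"x": 0, "y": 0, "z": 1.1, "ax": 0, "ay": 0, "az": 0, "gripper": -1}
  ]
}}

```text
clock: 2.97
position: [457.2, -316.9, 23.4]
ee_rot: [0.101, 0.995, 0.0, -0.001]
contact_force: [-0.8, 0.3, 0.3]
gripper_width: 85.4
grasp_force: 0.0
```

{"method": "send_rows", "body": {
  "targets": [
    {"x": 0, "y": 0, "z": 0, "ax": 0, "ay": 0, "az": 0, "gripper": -0.3},
    {"x": 0, "y": 0, "z": 0, "ax": 0, "ay": 0, "az": 0, "gripper": -0.1},
    {"x": 0, "y": 0, "z": 0, "ax": 0, "ay": 0, "az": 0, "gripper": 0.1},
    {"x": 0, "y": 0, "z": 0, "ax": 0, "ay": 0, "az": 0, "gripper": 0.3},
    {"x": 0, "y": 0, "z": 0, "ax": 0, "ay": 0, "az": 0, "gripper": 1}
  ]
}}

```text
clock: 3.38
position: [460.5, -316.9, 27.2]
ee_rot: [0.1, 0.995, -0.001, 0.002]
contact_force: [-0.4, -0.3, 3.7]
gripper_width: 39.0
grasp_force: 61.0
```

{"method": "send_rows", "body": {
  "targets": [
    {"x": 0, "y": 0, "z": 0, "ax": 0, "ay": 0, "az": 0, "gripper": 1},
    {"x": 0, "y": 0, "z": 0, "ax": 0, "ay": 0, "az": 0, "gripper": 1},
    {"x": 0, "y": 0, "z": 0, "ax": 0, "ay": 0, "az": 0, "gripper": 1},
    {"x": 0, "y": 0, "z": 0, "ax": 0, "ay": 0, "az": 0, "gripper": 1},
    {"x": 0, "y": 0, "z": 0, "ax": 0, "ay": 0, "az": 0, "gripper": 1}
  ]
}}

```text
clock: 3.8
position: [460.5, -316.9, 27.2]
ee_rot: [0.1, 0.995, -0.001, 0.002]
contact_force: [-0.2, -1.1, 6.1]
gripper_width: 38.8
grasp_force: 61.3
```

{"method": "send_rows", "body": {
  "targets": [
    {"x": 0, "y": 0, "z": -1, "ax": 0, "ay": 0, "az": 0, "gripper": 1},
    {"x": 0, "y": 0, "z": -1, "ax": 0, "ay": 0, "az": 0, "gripper": 1},
    {"x": 0, "y": 0, "z": -1, "ax": 0, "ay": 0, "az": 0, "gripper": 1},
    {"x": 0, "y": 0, "z": -1, "ax": 0, "ay": 0, "az": -3, "gripper": 1},
    {"x": 0, "y": 0, "z": -1, "ax": 0, "ay": 0, "az": -4, "gripper": 1}
  ]
}}

```text
clock: 4.22
position: [459.1, -316.1, 76.6]
ee_rot: [0.038, 0.999, 0.0, 0.0]
contact_force: [0.7, -0.3, -2.0]
gripper_width: 39.1
grasp_force: 60.4
```

{"method": "send_rows", "body": {
  "targets": [
    {"x": 0, "y": 0, "z": 0, "ax": 0, "ay": 0, "az": -4, "gripper": 1},
    {"x": 0, "y": 0, "z": 0, "ax": 0, "ay": 0, "az": -4, "gripper": 1},
    {"x": 0, "y": 0, "z": 0, "ax": 0, "ay": 0, "az": -1.5, "gripper": 1},
    {"x": 0, "y": 0, "z": 0, "ax": 0, "ay": 0, "az": 0, "gripper": 1}
  ]
}}

```text
clock: 4.55
position: [459.2, -316.1, 76.2]
ee_rot: [-0.044, 0.999, -0.0, 0.0]
contact_force: [-0.3, 0.3, -1.7]
gripper_width: 39.1
grasp_force: 60.5
```

```bash
python3 - <<'E'
from h import *
s=arm.read_state();print(np.round(s['position'],1),s['ee_rot'],s['grasp_force'])
a=s['ee_rot'];w=2*np.degrees(np.arctan2(a[1],a[0]))-90;print('yaw',w)
for n in('top','side'):
  im,d=grab(n,n+'_lift.png')
  print({t:[(np.round(b['rect']).tolist(),round(b['score'],2)) for b in arm.boxes_of(n,t)[:1]] for t in('bottle','chamber')})
  if n=='side':
    P=cloud(n,d);q=P[(P[...,2]>45)&(P[...,2]<100)&(abs(P[...,0]-459)<45)&(abs(P[...,1]+316)<45)];print(len(q),q.min(0).round(),q.max(0).round())
    cv2.imwrite('pics/e.png',cv2.resize(im[100:240,350:520,::-1],None,fx=4,fy=4))
E
python3 plan.py 459 -316.3 75 95 450 -110 75;python3 plan.py 450 -110 75 95 551.8 -32 75
```

```text
[ 459.2 -316.1   76.2] [-4.37437526e-02  9.99042696e-01 -5.90392765e-05  4.16104800e-04] 60.47197848558426
yaw 95.01426526897936
{'bottle': [([413.0, 186.0, 26.0, 17.0], 0.65)], 'chamber': [([316.0, 93.0, 47.0, 42.0], 0.47)]}
{'bottle': [([370.0, 148.0, 24.0, 48.0], 0.72)], 'chamber': [([421.0, 156.0, 32.0, 27.0], 0.63)]}
425 [ 431. -338.   47.] [ 482. -280.  100.]
tool x,y,z cm -0.9 20.63 0.0
tool x,y,z cm -10.82 6.88 0.0
```

View pics/e.png

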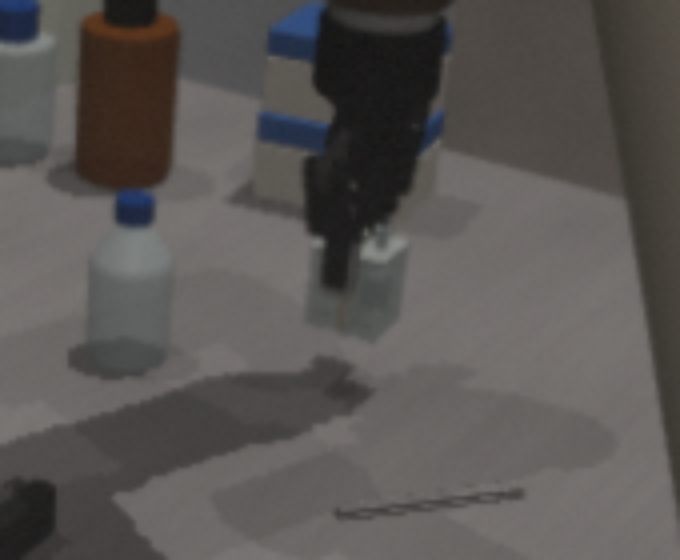

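The chamber is held upright, with the finger over the seam at crop px (340,270). I'll carry it around the bottle to the clamp.

{"method": "send_rows", "body": {
  "targets": [
    {"x": -0.1, "y": 1.5, "z": 0, "ax": 0, "ay": 0, "az": 0, "gripper": 1},
    {"x": -0.1, "y": 2.2, "z": 0, "ax": 0, "ay": 0, "az": 0, "gripper": 1},
    {"x": -0.1, "y": 2.2, "z": 0, "ax": 0, "ay": 0, "az": 0, "gripper": 1},
    {"x": -0.1, "y": 2.2, "z": 0, "ax": 0, "ay": 0, "az": 0, "gripper": 1},
    {"x": -0.1, "y": 2.2, "z": 0, "ax": 0, "ay": 0, "az": 0, "gripper": 1}
  ]
}}

```text
clock: 5.27
position: [455.0, -212.3, 75.3]
ee_rot: [-0.043, 0.999, 0.0, -0.0]
contact_force: [0.5, -0.5, -2.0]
gripper_width: 38.9
grasp_force: 60.6
```

{"method": "send_rows", "body": {
  "targets": [
    {"x": -0.1, "y": 2.2, "z": 0, "ax": 0, "ay": 0, "az": 0, "gripper": 1},
    {"x": -0.1, "y": 2.2, "z": 0, "ax": 0, "ay": 0, "az": 0, "gripper": 1},
    {"x": -0.1, "y": 2.2, "z": 0, "ax": 0, "ay": 0, "az": 0, "gripper": 1},
    {"x": -0.1, "y": 2.2, "z": 0, "ax": 0, "ay": 0, "az": 0, "gripper": 1},
    {"x": 0, "y": 1.5, "z": 0, "ax": 0, "ay": 0, "az": 0, "gripper": 1}
  ]
}}

```text
clock: 5.68
position: [450.2, -108.7, 75.5]
ee_rot: [-0.044, 0.999, 0.0, 0.0]
contact_force: [0.6, 0.1, -1.4]
gripper_width: 38.9
grasp_force: 60.7
```

{"method": "send_rows", "body": {
  "targets": [
    {"x": -2, "y": 1.3, "z": 0, "ax": 0, "ay": 0, "az": 0, "gripper": 1},
    {"x": -2.2, "y": 1.4, "z": 0, "ax": 0, "ay": 0, "az": 0, "gripper": 1},
    {"x": -2.2, "y": 1.4, "z": 0, "ax": 0, "ay": 0, "az": 0, "gripper": 1},
    {"x": -2.2, "y": 1.4, "z": 0, "ax": 0, "ay": 0, "az": 0, "gripper": 1},
    {"x": -2.2, "y": 1.4, "z": 0, "ax": 0, "ay": 0, "az": 0, "gripper": 1}
  ]
}}

```text
clock: 6.1
position: [552.6, -31.1, 75.4]
ee_rot: [-0.044, 0.999, -0.0, 0.0]
contact_force: [0.8, -0.3, -1.1]
gripper_width: 38.8
grasp_force: 60.6
```

{"method": "send_rows", "body": {
  "targets": [
    {"x": 0, "y": 0, "z": 0, "ax": 0, "ay": 0, "az": 0, "gripper": 1},
    {"x": 0, "y": 0, "z": 0, "ax": 0, "ay": 0, "az": 0, "gripper": 1},
    {"x": 0, "y": 0, "z": 0, "ax": 0, "ay": 0, "az": 0, "gripper": 1}
  ]
}}

```text
clock: 6.35
position: [550.9, -32.2, 74.9]
ee_rot: [-0.043, 0.999, -0.0, -0.001]
contact_force: [0.6, 0.2, -1.9]
gripper_width: 39.1
grasp_force: 60.6
```

```bash
python3 - <<'E'
from h import *
s=arm.read_state();p=s['position'];print(np.round(p,1),s['grasp_force'])
a=s['ee_rot'];w=2*np.degrees(np.arctan2(a[1],a[0]))-90;print('yaw',w)
import subprocess
subprocess.run(f'python3 plan.py {p[0]} {p[1]} {p[2]} {w} 551.8 -32 26',shell=True)
im,d=grab('side','side_c.png')
cv2.imwrite('pics/f.png',cv2.resize(im[120:265,240:400,::-1],None,fx=4,fy=4))
E
```

```text
tool x,y,z cm -0.09 0.01 4.89
[550.9 -32.2  74.9] 60.638481974601746
yaw 94.97976215814973
```

View pics/f.png

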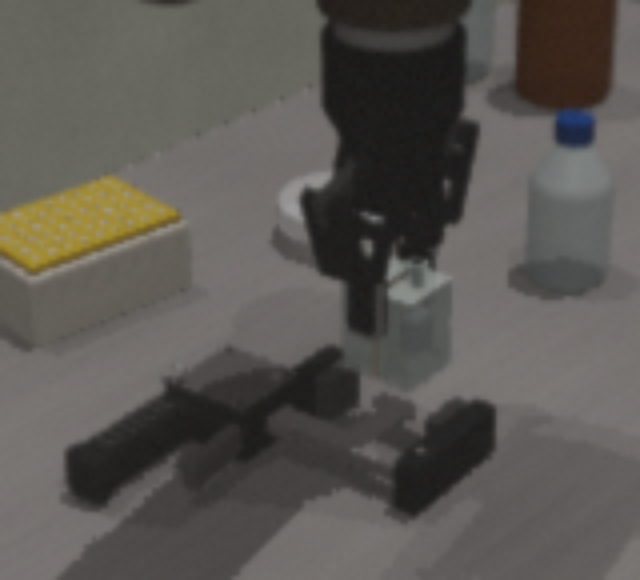

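The chamber is over the mouth, square and between the jaws, so I'll lower it.

{"method": "send_rows", "body": {
  "targets": [
    {"x": -0.1, "y": 0, "z": 1, "ax": 0, "ay": 0, "az": 0, "gripper": 1},
    {"x": 0, "y": 0, "z": 1, "ax": 0, "ay": 0, "az": 0, "gripper": 1},
    {"x": 0, "y": 0, "z": 1, "ax": 0, "ay": 0, "az": 0, "gripper": 1},
    {"x": 0, "y": 0, "z": 1, "ax": 0, "ay": 0, "az": 0, "gripper": 1},
    {"x": 0, "y": 0, "z": 0, "ax": 0, "ay": 0, "az": 0, "gripper": 1}
  ]
}}

```text
clock: 6.82
position: [550.5, -32.5, 32.4]
ee_rot: [-0.043, 0.999, -0.0, -0.003]
contact_force: [-0.1, 0.1, -1.2]
gripper_width: 38.9
grasp_force: 60.6
```

{"method": "send_rows", "body": {
  "targets": [
    {"x": 0, "y": 0, "z": 0.3, "ax": 0, "ay": 0, "az": 0, "gripper": 1},
    {"x": 0, "y": 0, "z": 0.3, "ax": 0, "ay": 0, "az": 0, "gripper": 1},
    {"x": 0, "y": 0, "z": 0.2, "ax": 0, "ay": 0, "az": 0, "gripper": 1},
    {"x": 0, "y": 0, "z": 0, "ax": 0, "ay": 0, "az": 0, "gripper": 1},
    {"x": 0, "y": 0, "z": 0, "ax": 0, "ay": 0, "az": 0, "gripper": 1}
  ]
}}

```text
clock: 7.23
position: [552.9, -31.9, 27.5]
ee_rot: [-0.044, 0.999, 0.0, 0.0]
contact_force: [0.1, -0.8, -1.9]
gripper_width: 38.9
grasp_force: 60.6
```

{"method": "send_rows", "body": {
  "targets": [
    {"x": 0, "y": 0, "z": 0.1, "ax": 0, "ay": 0, "az": 0, "gripper": 1},
    {"x": 0, "y": 0, "z": 0.1, "ax": 0, "ay": 0, "az": 0, "gripper": 1},
    {"x": 0, "y": 0, "z": 0, "ax": 0, "ay": 0, "az": 0, "gripper": 1}
  ]
}}

```text
clock: 7.48
position: [553.1, -31.9, 27.2]
ee_rot: [-0.044, 0.999, -0.0, 0.001]
contact_force: [-3.2, 1.0, 9.4]
gripper_width: 38.9
grasp_force: 61.9
```

{"method": "send_rows", "body": {
  "targets": [
    {"x": 0, "y": 0, "z": 0, "ax": 0, "ay": 0, "az": 0, "gripper": -0.05},
    {"x": 0, "y": 0, "z": -0.1, "ax": 0, "ay": 0, "az": 0, "gripper": -0.15},
    {"x": 0, "y": 0, "z": 0, "ax": 0, "ay": 0, "az": 0, "gripper": -0.25},
    {"x": 0, "y": 0, "z": 0, "ax": 0, "ay": 0, "az": 0, "gripper": -0.35},
    {"x": 0, "y": 0, "z": 0, "ax": 0, "ay": 0, "az": 0, "gripper": -0.35}
  ]
}}

```text
clock: 7.9
position: [552.7, -32.0, 26.2]
ee_rot: [-0.044, 0.999, -0.0, -0.0]
contact_force: [1.0, 0.3, 0.4]
gripper_width: 57.5
grasp_force: 0.0
```

```bash
python3 - <<'E'
from h import *
im,d=grab('side')
cv2.imwrite('pics/g.png',cv2.resize(im[120:265,240:400,::-1],None,fx=4,fy=4))
E
```

```text
(no output)
```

View pics/g.png

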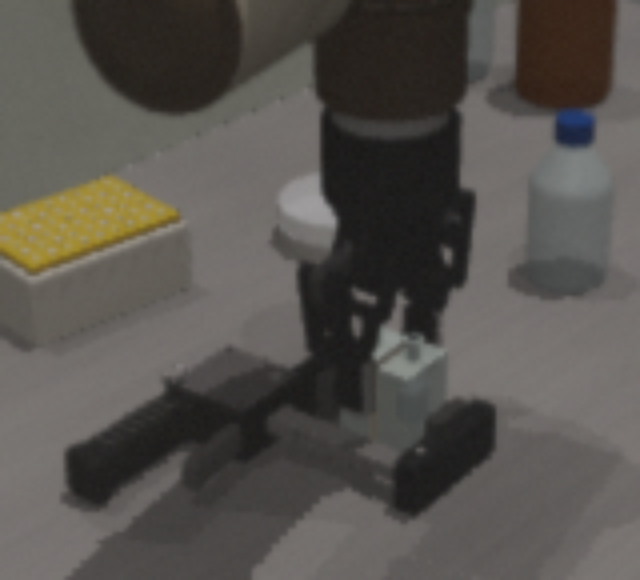

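Released and standing between the jaws. I'll rise, turn 90° and check the top view.

{"method": "send_rows", "body": {
  "targets": [
    {"x": 0, "y": 0, "z": -1, "ax": 0, "ay": 0, "az": 0, "gripper": -0.35},
    {"x": 0, "y": 0, "z": -2, "ax": 0, "ay": 0, "az": 0, "gripper": -0.35},
    {"x": 0, "y": 0, "z": -3, "ax": 0, "ay": 0, "az": 0, "gripper": -0.35},
    {"x": 0, "y": 0, "z": -3, "ax": 0, "ay": 0, "az": 0, "gripper": -0.35},
    {"x": 0, "y": 0, "z": -3, "ax": 0, "ay": 0, "az": 0, "gripper": -1}
  ]
}}

```text
clock: 8.37
position: [552.5, -32.1, 148.2]
ee_rot: [-0.044, 0.999, -0.0, -0.0]
contact_force: [0.8, 0.3, 0.4]
gripper_width: 68.0
grasp_force: 0.0
```

{"method": "send_rows", "body": {
  "targets": [
    {"x": 2.5, "y": 3.5, "z": 0, "ax": 0, "ay": 0, "az": 0, "gripper": -1},
    {"x": 2.5, "y": 3.5, "z": 0, "ax": 0, "ay": 0, "az": 0, "gripper": -1},
    {"x": 2.5, "y": 3.5, "z": 0, "ax": 0, "ay": 0, "az": 0, "gripper": -1},
    {"x": 2.5, "y": 3.5, "z": 0, "ax": 0, "ay": 0, "az": 0, "gripper": -1},
    {"x": 2.5, "y": 3.5, "z": 0, "ax": 0, "ay": 0, "az": 0, "gripper": -1}
  ]
}}

```text
clock: 8.78
position: [416.1, 127.3, 147.1]
ee_rot: [-0.043, 0.999, 0.0, 0.001]
contact_force: [0.7, -0.1, 0.1]
gripper_width: 85.5
grasp_force: 0.0
```

{"method": "send_rows", "body": {
  "targets": [
    {"x": 2.5, "y": 3.5, "z": 0, "ax": 0, "ay": 0, "az": 0, "gripper": -1},
    {"x": 2.5, "y": 3.5, "z": 0, "ax": 0, "ay": 0, "az": 0, "gripper": -1},
    {"x": 0, "y": 0, "z": 0, "ax": 0, "ay": 0, "az": 0, "gripper": -1}
  ]
}}

```text
clock: 9.03
position: [360.0, 194.0, 147.5]
ee_rot: [-0.048, 0.999, 0.001, 0.001]
contact_force: [-0.9, -0.5, -0.2]
gripper_width: 85.6
grasp_force: 0.0
```

```bash
python3 - <<'E'
from h import *
s=arm.read_state();print(np.round(s['joints'],2),np.round(s['position'],1))
im,d=grab('top','top_p.png')
a=rect('top',im,670,480,130,-60,33,3)
cv2.imwrite('pics/i.png',cv2.convertScaleAbs(a,alpha=1.7))
E
```

```text
[ 0.9   0.1  -0.61 -0.   -0.85 -2.37] [360.  194.  147.5]
```

View pics/i.png

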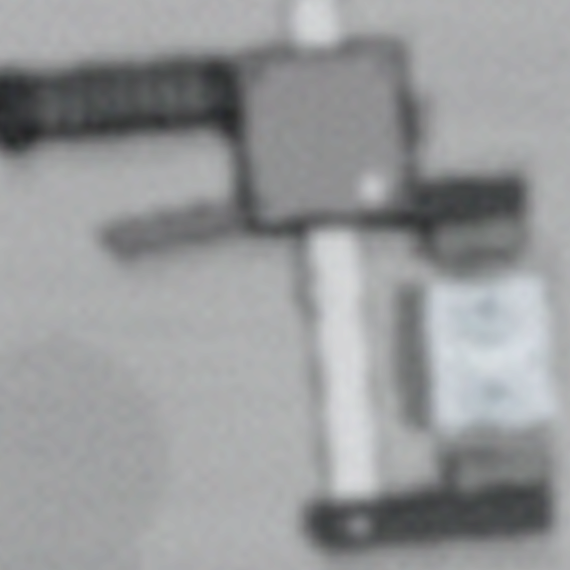

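Chamber centred and square (crop px (490,350), jaws at 245/445). I'll turn by -90° (joint 6 range says this way).

{"method": "send_rows", "body": {
  "targets": [
    {"x": 0, "y": 0, "z": 0, "ax": 0, "ay": 0, "az": -7, "gripper": -1},
    {"x": 0, "y": 0, "z": 0, "ax": 0, "ay": 0, "az": -7, "gripper": -1},
    {"x": 0, "y": 0, "z": 0, "ax": 0, "ay": 0, "az": -7, "gripper": -1},
    {"x": 0, "y": 0, "z": 0, "ax": 0, "ay": 0, "az": -7, "gripper": -1},
    {"x": 0, "y": 0, "z": 0, "ax": 0, "ay": 0, "az": -7, "gripper": -1}
  ]
}}

```text
clock: 9.5
position: [363.8, 188.9, 146.7]
ee_rot: [-0.344, 0.939, 0.0, 0.0]
contact_force: [0.5, -0.4, 0.6]
gripper_width: 85.6
grasp_force: 0.0
```

{"method": "send_rows", "body": {
  "targets": [
    {"x": 0, "y": 0, "z": 0, "ax": 0, "ay": 0, "az": -7, "gripper": -1},
    {"x": 0, "y": 0, "z": 0, "ax": 0, "ay": 0, "az": -7, "gripper": -1},
    {"x": 0, "y": 0, "z": 0, "ax": 0, "ay": 0, "az": -7, "gripper": -1},
    {"x": 0, "y": 0, "z": 0, "ax": 0, "ay": 0, "az": -7, "gripper": -1},
    {"x": 0, "y": 0, "z": 0, "ax": 0, "ay": 0, "az": -7, "gripper": -1}
  ]
}}

```text
clock: 9.92
position: [363.9, 188.8, 146.7]
ee_rot: [-0.61, 0.792, -0.0, 0.0]
contact_force: [0.5, 0.4, -0.9]
gripper_width: 85.1
grasp_force: 0.0
```

{"method": "send_rows", "body": {
  "targets": [
    {"x": 0, "y": 0, "z": 0, "ax": 0, "ay": 0, "az": -7, "gripper": -1},
    {"x": 0, "y": 0, "z": 0, "ax": 0, "ay": 0, "az": -7, "gripper": -1},
    {"x": 0, "y": 0, "z": 0, "ax": 0, "ay": 0, "az": -6, "gripper": -1},
    {"x": 0, "y": 0, "z": 0, "ax": 0, "ay": 0, "az": 0, "gripper": -1},
    {"x": 0, "y": 0, "z": 0, "ax": 0, "ay": 0, "az": 0, "gripper": -1}
  ]
}}

```text
clock: 10.33
position: [363.7, 189.0, 146.6]
ee_rot: [0.736, -0.677, 0.0, -0.0]
contact_force: [-0.7, -0.1, -0.2]
gripper_width: 85.7
grasp_force: 0.0
```

```bash
python3 - <<'E'
from h import *
import subprocess
s=arm.read_state();p=s['position'];a=s['ee_rot'];w=2*np.degrees(np.arctan2(a[1],a[0]))-90;print(p,w,s['joints'])
subprocess.run(f'python3 plan.py {p[0]} {p[1]} {p[2]} {w} 617.5 90.3 4',shell=True)
E
```

```text
tool x,y,z cm 11.94 -24.48 14.26
[363.68708223 189.03853515 146.5813113 ] -175.25493930743482 [ 8.79898835e-01  1.06667302e-01 -6.12992815e-01  1.04871217e-04
 -8.50868206e-01 -7.97151037e-01]
```

{"method": "send_rows", "body": {
  "targets": [
    {"x": 1.2, "y": -2.45, "z": 0, "ax": 0, "ay": 0, "az": 0, "gripper": -1},
    {"x": 1.2, "y": -2.45, "z": 0, "ax": 0, "ay": 0, "az": 0, "gripper": -1},
    {"x": 1.2, "y": -2.45, "z": 0, "ax": 0, "ay": 0, "az": 0, "gripper": -1},
    {"x": 1.2, "y": -2.45, "z": 0, "ax": 0, "ay": 0, "az": 0, "gripper": -1},
    {"x": 1.2, "y": -2.45, "z": 0, "ax": 0, "ay": 0, "az": 0, "gripper": -1}
  ]
}}

```text
clock: 10.75
position: [491.9, 139.4, 146.4]
ee_rot: [0.736, -0.677, 0.0, -0.0]
contact_force: [-0.1, 1.3, -0.5]
gripper_width: 85.1
grasp_force: 0.0
```

{"method": "send_rows", "body": {
  "targets": [
    {"x": 1.2, "y": -2.45, "z": 0, "ax": 0, "ay": 0, "az": 0, "gripper": -1},
    {"x": 1.2, "y": -2.45, "z": 0, "ax": 0, "ay": 0, "az": 0, "gripper": -1},
    {"x": 1.2, "y": -2.45, "z": 0, "ax": 0, "ay": 0, "az": 0, "gripper": -1},
    {"x": 1.2, "y": -2.45, "z": 0, "ax": 0, "ay": 0, "az": 0, "gripper": -1},
    {"x": 1.2, "y": -2.45, "z": 0, "ax": 0, "ay": 0, "az": 0, "gripper": -1}
  ]
}}

```text
clock: 11.17
position: [619.0, 90.1, 146.2]
ee_rot: [0.736, -0.677, -0.0, 0.0]
contact_force: [0.0, 0.2, -0.3]
gripper_width: 85.4
grasp_force: 0.0
```

{"method": "send_rows", "body": {
  "targets": [
    {"x": 0, "y": 0, "z": 3, "ax": 0, "ay": 0, "az": 0, "gripper": -1},
    {"x": 0, "y": 0, "z": 3, "ax": 0, "ay": 0, "az": 0, "gripper": -1},
    {"x": 0, "y": 0, "z": 3, "ax": 0, "ay": 0, "az": 0, "gripper": -1},
    {"x": 0, "y": 0, "z": 0, "ax": 0, "ay": 0, "az": 0, "gripper": -1},
    {"x": 0, "y": 0, "z": 0, "ax": 0, "ay": 0, "az": 0, "gripper": -1}
  ]
}}

```text
clock: 11.58
position: [617.0, 90.4, 55.0]
ee_rot: [0.737, -0.676, -0.001, 0.002]
contact_force: [-0.6, -0.1, 0.5]
gripper_width: 85.3
grasp_force: 0.0
```

```bash
python3 - <<'E'
from h import *
import subprocess
s=arm.read_state();p=s['position'];a=s['ee_rot'];w=2*np.degrees(np.arctan2(a[1],a[0]))-90;print(p,w)
subprocess.run(f'python3 plan.py {p[0]} {p[1]} {p[2]} {w} 617.5 90.3 4',shell=True)
im,d=grab('side')
cv2.imwrite('pics/j.png',cv2.resize(im[120:265,240:400,::-1],None,fx=4,fy=4))
E
```

```text
tool x,y,z cm 0.02 -0.05 5.1
[616.99221911  90.44414564  55.01610362] -175.11514246662927
```

View pics/j.png

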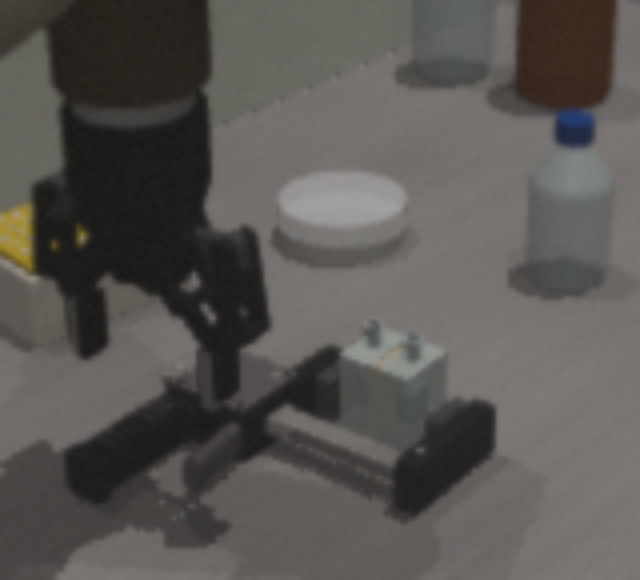

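Gripper straddles grip and trigger from above; the chamber stands well. I'll descend, then close to near contact.

{"method": "send_rows", "body": {
  "targets": [
    {"x": 0, "y": 0, "z": 1.5, "ax": 0, "ay": 0, "az": 0, "gripper": -1},
    {"x": 0, "y": 0, "z": 1.5, "ax": 0, "ay": 0, "az": 0, "gripper": -1},
    {"x": 0, "y": 0, "z": 1.2, "ax": 0, "ay": 0, "az": 0, "gripper": -1},
    {"x": 0, "y": 0, "z": 0.5, "ax": 0, "ay": 0, "az": 0, "gripper": -1},
    {"x": 0, "y": 0, "z": 0.3, "ax": 0, "ay": 0, "az": 0, "gripper": -1}
  ]
}}

```text
clock: 12.05
position: [618.2, 91.7, 6.9]
ee_rot: [0.737, -0.676, 0.0, -0.0]
contact_force: [0.2, 0.5, 0.5]
gripper_width: 85.6
grasp_force: 0.0
```

{"method": "send_rows", "body": {
  "targets": [
    {"x": 0, "y": 0, "z": 0, "ax": 0, "ay": 0, "az": 0, "gripper": -0.7},
    {"x": 0, "y": 0, "z": 0, "ax": 0, "ay": 0, "az": 0, "gripper": -0.6},
    {"x": 0, "y": 0, "z": 0, "ax": 0, "ay": 0, "az": 0, "gripper": -0.5},
    {"x": 0, "y": 0, "z": 0, "ax": 0, "ay": 0, "az": 0, "gripper": -0.5},
    {"x": 0, "y": 0, "z": 0, "ax": 0, "ay": 0, "az": 0, "gripper": -0.5}
  ]
}}

```text
clock: 12.47
position: [618.1, 91.6, 6.9]
ee_rot: [0.737, -0.676, 0.0, -0.001]
contact_force: [-0.4, 0.6, 0.3]
gripper_width: 63.8
grasp_force: 0.0
```

{"method": "send_rows", "body": {
  "targets": [
    {"x": 0, "y": 0, "z": 0, "ax": 0, "ay": 0, "az": 0, "gripper": -0.45},
    {"x": 0, "y": 0, "z": 0, "ax": 0, "ay": 0, "az": 0, "gripper": -0.4},
    {"x": 0, "y": 0, "z": 0, "ax": 0, "ay": 0, "az": 0, "gripper": -0.35},
    {"x": 0, "y": 0, "z": 0, "ax": 0, "ay": 0, "az": 0, "gripper": -0.3},
    {"x": 0, "y": 0, "z": 0, "ax": 0, "ay": 0, "az": 0, "gripper": -0.3}
  ]
}}

```text
clock: 12.88
position: [620.2, 92.6, 7.8]
ee_rot: [0.738, -0.675, 0.002, -0.003]
contact_force: [3.3, 2.6, 4.7]
gripper_width: 55.4
grasp_force: 6.6
```

{"method": "send_rows", "body": {
  "targets": [
    {"x": 0, "y": 0, "z": 0, "ax": 0, "ay": 0, "az": 0, "gripper": -0.2},
    {"x": 0, "y": 0, "z": 0, "ax": 0, "ay": 0, "az": 0, "gripper": -0.1},
    {"x": 0, "y": 0, "z": 0, "ax": 0, "ay": 0, "az": 0, "gripper": 0},
    {"x": 0, "y": 0, "z": 0, "ax": 0, "ay": 0, "az": 0, "gripper": 0.05},
    {"x": 0, "y": 0, "z": 0, "ax": 0, "ay": 0, "az": 0, "gripper": 0.05}
  ]
}}

```text
clock: 13.3
position: [624.5, 94.1, 9.8]
ee_rot: [0.739, -0.674, 0.004, -0.007]
contact_force: [8.4, 3.4, 7.3]
gripper_width: 40.7
grasp_force: 11.0
```

{"method": "send_rows", "body": {
  "targets": [
    {"x": 0, "y": 0, "z": 0, "ax": 0, "ay": 0, "az": 0, "gripper": 0.08},
    {"x": 0, "y": 0, "z": 0, "ax": 0, "ay": 0, "az": 0, "gripper": 0.1},
    {"x": 0, "y": 0, "z": 0, "ax": 0, "ay": 0, "az": 0, "gripper": 0.12},
    {"x": 0, "y": 0, "z": 0, "ax": 0, "ay": 0, "az": 0, "gripper": 0.12}
  ]
}}

```text
clock: 13.63
position: [625.0, 94.3, 10.1]
ee_rot: [0.739, -0.674, 0.005, -0.007]
contact_force: [8.5, 4.1, 8.0]
gripper_width: 37.8
grasp_force: 12.8
```

```bash
cat > look.py <<'E'
from h import *
s=arm.read_state();print(np.round(s['position'],1),np.round(s['contact_force'],1),round(s['gripper_width'],1),round(s['grasp_force'],1))
im,d=grab('side')
cv2.imwrite('pics/%s.png'%sys.argv[1],cv2.resize(im[120:265,240:400,::-1],None,fx=4,fy=4))
P=cloud('side',d)
# end jaw top: pts z>27 in its area
m=(P[...,0]>470)&(P[...,0]<580)&(P[...,1]>-70)&(P[...,1]<45)&(P[...,2]>29)
q=P[m]; ax=np.array([-.996,-.087]);ay=np.array([.087,-.996]);o=np.array([580.1,18.8])
X=(q[:,:2]-o)@ax;Y=(q[:,:2]-o)@ay
k=(Y>-5)&(Y<20)&(q[:,2]<38)&(X>25);print('endjaw X (bar end)',np.percentile(X[k],[2,50,98]).round(1),k.sum())
k=(q[:,2]>50)&(q[:,2]<60);print('chamber X,Y',np.percentile(X[k],[2,50,98]).round(1),np.percentile(Y[k],[2,50,98]).round(1),k.sum())
E
python3 look.py k
```

```text
[625.   94.3  10.1] [8.5 4.1 8. ] 37.8 12.8
endjaw X (bar end) [74.2 83.4 89.1] 54
chamber X,Y [10.8 36.8 57.9] [25.5 39.1 64.7] 204
```

{"method": "send_rows", "body": {
  "targets": [
    {"x": 0, "y": -0.4, "z": -0.2, "ax": 0, "ay": 0, "az": 0, "gripper": 0.13},
    {"x": 0, "y": -0.4, "z": -0.2, "ax": 0, "ay": 0, "az": 0, "gripper": 0.15},
    {"x": 0, "y": 0, "z": 0, "ax": 0, "ay": 0, "az": 0, "gripper": 0.17},
    {"x": 0, "y": 0, "z": 0, "ax": 0, "ay": 0, "az": 0, "gripper": 0.17}
  ]
}}

```text
clock: 14.02
position: [626.8, 93.2, 10.8]
ee_rot: [0.737, -0.675, 0.001, -0.001]
contact_force: [1.9, 5.2, 4.9]
gripper_width: 35.6
grasp_force: 8.1
```

{"method": "send_rows", "body": {
  "targets": [
    {"x": 0, "y": 0, "z": 0, "ax": 0, "ay": 0, "az": 0, "gripper": 0.19},
    {"x": 0, "y": 0, "z": 0, "ax": 0, "ay": 0, "az": 0, "gripper": 0.21},
    {"x": 0, "y": 0, "z": 0, "ax": 0, "ay": 0, "az": 0, "gripper": 0.23},
    {"x": 0, "y": 0, "z": 0, "ax": 0, "ay": 0, "az": 0, "gripper": 0.23}
  ]
}}

```text
clock: 14.35
position: [627.4, 93.2, 11.1]
ee_rot: [0.738, -0.675, 0.001, -0.002]
contact_force: [3.2, 4.9, 4.4]
gripper_width: 33.1
grasp_force: 33.9
```

```bash
python3 look.py k
```

```text
[627.4  93.2  11.1] [3.2 4.9 4.4] 33.1 33.9
endjaw X (bar end) [72.4 81.1 87.5] 51
chamber X,Y [10.9 36.1 58.2] [25.1 39.6 66. ] 207
```

View pics/k.png

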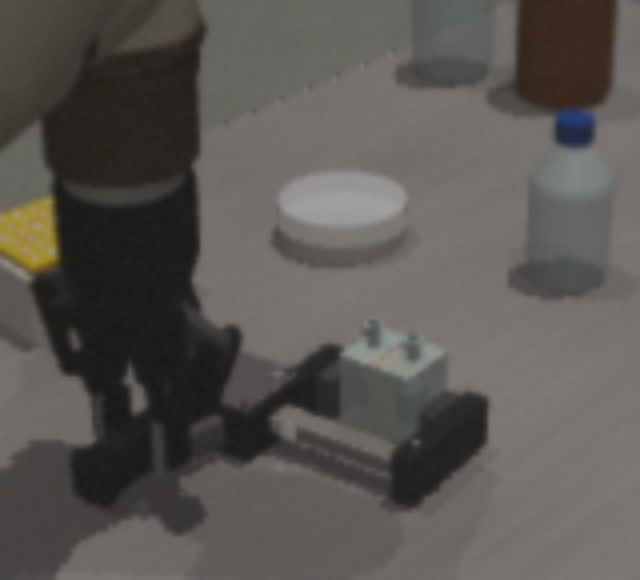

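Stop found at about 34 mm opening (33.9 N), and the chamber is still free. I'll release and run stroke 2, moving the tool along with the clamp.

{"method": "send_rows", "body": {
  "targets": [
    {"x": 0, "y": 0.3, "z": 0, "ax": 0, "ay": 0, "az": 0, "gripper": 0},
    {"x": 0, "y": 0.3, "z": 0, "ax": 0, "ay": 0, "az": 0, "gripper": -0.2},
    {"x": 0, "y": 0.3, "z": 0, "ax": 0, "ay": 0, "az": 0, "gripper": -0.4},
    {"x": 0, "y": 0.3, "z": 0, "ax": 0, "ay": 0, "az": 0, "gripper": -0.55},
    {"x": 0, "y": 0, "z": 0, "ax": 0, "ay": 0, "az": 0, "gripper": -0.55}
  ]
}}

```text
clock: 14.82
position: [611.6, 89.9, 9.4]
ee_rot: [0.737, -0.676, -0.001, 0.002]
contact_force: [-1.2, -0.9, 0.4]
gripper_width: 66.2
grasp_force: 0.0
```

{"method": "send_rows", "body": {
  "targets": [
    {"x": 0, "y": 0, "z": 0, "ax": 0, "ay": 0, "az": 0, "gripper": -0.55},
    {"x": 0, "y": 0, "z": 0, "ax": 0, "ay": 0, "az": 0, "gripper": -0.45},
    {"x": 0, "y": -0.2, "z": 0, "ax": 0, "ay": 0, "az": 0, "gripper": -0.35},
    {"x": 0, "y": -0.2, "z": 0, "ax": 0, "ay": 0, "az": 0, "gripper": -0.25},
    {"x": 0, "y": -0.2, "z": 0, "ax": 0, "ay": 0, "az": 0, "gripper": -0.15}
  ]
}}

```text
clock: 15.23
position: [620.1, 92.1, 11.4]
ee_rot: [0.737, -0.676, 0.0, -0.0]
contact_force: [-4.4, 4.0, 7.3]
gripper_width: 49.0
grasp_force: 4.7
```

{"method": "send_rows", "body": {
  "targets": [
    {"x": 0, "y": -0.2, "z": 0, "ax": 0, "ay": 0, "az": 0, "gripper": -0.05},
    {"x": 0, "y": -0.2, "z": 0, "ax": 0, "ay": 0, "az": 0, "gripper": 0.03},
    {"x": 0, "y": -0.2, "z": 0, "ax": 0, "ay": 0, "az": 0, "gripper": 0.1},
    {"x": 0, "y": 0, "z": 0, "ax": 0, "ay": 0, "az": 0, "gripper": 0.1}
  ]
}}

```text
clock: 15.57
position: [625.9, 92.4, 11.8]
ee_rot: [0.737, -0.676, 0.0, 0.0]
contact_force: [-3.3, 1.4, 9.5]
gripper_width: 38.6
grasp_force: 6.3
```

{"method": "send_rows", "body": {
  "targets": [
    {"x": 0, "y": 0, "z": 0, "ax": 0, "ay": 0, "az": 0, "gripper": 0.13},
    {"x": 0, "y": 0, "z": 0, "ax": 0, "ay": 0, "az": 0, "gripper": 0.16},
    {"x": 0, "y": 0, "z": 0, "ax": 0, "ay": 0, "az": 0, "gripper": 0.18},
    {"x": 0, "y": 0, "z": 0, "ax": 0, "ay": 0, "az": 0, "gripper": 0.18}
  ]
}}

```text
clock: 15.9
position: [627.6, 92.5, 12.1]
ee_rot: [0.738, -0.675, 0.001, -0.002]
contact_force: [0.0, -0.0, 7.5]
gripper_width: 35.1
grasp_force: 9.1
```

```bash
python3 look.py l
```

```text
[627.6  92.5  12.1] [ 0.  -0.   7.5] 35.1 9.1
endjaw X (bar end) [68.2 76.5 82.9] 58
chamber X,Y [ 8.2 33.4 54.8] [24.1 39.3 64.9] 203
```

The end jaw has reached the chamber and is pushing it toward the body pad. Stroke 3 will be in small steps.

{"method": "send_rows", "body": {
  "targets": [
    {"x": 0, "y": 0.3, "z": 0, "ax": 0, "ay": 0, "az": 0, "gripper": 0},
    {"x": 0, "y": 0.3, "z": 0, "ax": 0, "ay": 0, "az": 0, "gripper": -0.2},
    {"x": 0, "y": 0.3, "z": 0, "ax": 0, "ay": 0, "az": 0, "gripper": -0.4},
    {"x": 0, "y": 0.3, "z": 0, "ax": 0, "ay": 0, "az": 0, "gripper": -0.55},
    {"x": 0, "y": 0, "z": 0.3, "ax": 0, "ay": 0, "az": 0, "gripper": -0.55}
  ]
}}

```text
clock: 16.37
position: [613.2, 91.0, 7.4]
ee_rot: [0.737, -0.676, 0.0, 0.0]
contact_force: [0.3, 0.5, 0.0]
gripper_width: 66.2
grasp_force: 0.0
```

{"method": "send_rows", "body": {
  "targets": [
    {"x": 0, "y": 0, "z": 0, "ax": 0, "ay": 0, "az": 0, "gripper": -0.55},
    {"x": 0, "y": 0, "z": 0, "ax": 0, "ay": 0, "az": 0, "gripper": -0.45},
    {"x": 0, "y": -0.2, "z": 0, "ax": 0, "ay": 0, "az": 0, "gripper": -0.35},
    {"x": 0, "y": -0.2, "z": 0, "ax": 0, "ay": 0, "az": 0, "gripper": -0.25},
    {"x": 0, "y": 0, "z": 0, "ax": 0, "ay": 0, "az": 0, "gripper": -0.25}
  ]
}}

```text
clock: 16.78
position: [618.4, 92.0, 8.3]
ee_rot: [0.737, -0.676, 0.0, -0.0]
contact_force: [-1.5, 3.0, 4.8]
gripper_width: 53.4
grasp_force: 5.8
```

{"method": "send_rows", "body": {
  "targets": [
    {"x": 0, "y": -0.1, "z": 0, "ax": 0, "ay": 0, "az": 0, "gripper": -0.2},
    {"x": 0, "y": -0.1, "z": 0, "ax": 0, "ay": 0, "az": 0, "gripper": -0.15},
    {"x": 0, "y": 0, "z": 0, "ax": 0, "ay": 0, "az": 0, "gripper": -0.15}
  ]
}}

```text
clock: 17.03
position: [620.4, 92.4, 8.7]
ee_rot: [0.737, -0.676, 0.0, -0.001]
contact_force: [-2.1, 4.7, 7.2]
gripper_width: 49.3
grasp_force: 6.6
```

{"method": "send_rows", "body": {
  "targets": [
    {"x": 0, "y": -0.1, "z": 0, "ax": 0, "ay": 0, "az": 0, "gripper": -0.11},
    {"x": 0, "y": 0, "z": 0, "ax": 0, "ay": 0, "az": 0, "gripper": -0.11}
  ]
}}

```text
clock: 17.2
position: [621.3, 92.6, 8.8]
ee_rot: [0.737, -0.676, 0.0, -0.001]
contact_force: [-1.8, 3.3, 7.0]
gripper_width: 47.7
grasp_force: 6.5
```

{"method": "send_rows", "body": {
  "targets": [
    {"x": 0, "y": -0.1, "z": 0, "ax": 0, "ay": 0, "az": 0, "gripper": -0.07},
    {"x": 0, "y": 0, "z": 0, "ax": 0, "ay": 0, "az": 0, "gripper": -0.07}
  ]
}}

```text
clock: 17.37
position: [622.3, 92.6, 8.7]
ee_rot: [0.737, -0.675, 0.0, -0.001]
contact_force: [-2.6, 3.5, 7.1]
gripper_width: 45.9
grasp_force: 5.1
```

{"method": "send_rows", "body": {
  "targets": [
    {"x": 0, "y": -0.1, "z": 0, "ax": 0, "ay": 0, "az": 0, "gripper": -0.04},
    {"x": 0, "y": 0, "z": 0, "ax": 0, "ay": 0, "az": 0, "gripper": -0.04}
  ]
}}

```text
clock: 17.53
position: [622.9, 92.7, 8.6]
ee_rot: [0.737, -0.676, -0.0, -0.0]
contact_force: [-2.2, 4.1, 7.7]
gripper_width: 44.5
grasp_force: 6.2
```

{"method": "send_rows", "body": {
  "targets": [
    {"x": 0, "y": -0.1, "z": 0, "ax": 0, "ay": 0, "az": 0, "gripper": -0.01},
    {"x": 0, "y": 0, "z": 0, "ax": 0, "ay": 0, "az": 0, "gripper": -0.01}
  ]
}}

```text
clock: 17.7
position: [623.7, 92.8, 8.6]
ee_rot: [0.737, -0.676, -0.0, -0.0]
contact_force: [-3.1, 3.2, 7.2]
gripper_width: 43.3
grasp_force: 6.2
```

{"method": "send_rows", "body": {
  "targets": [
    {"x": 0, "y": 0, "z": 0, "ax": 0, "ay": 0, "az": 0, "gripper": 0.02},
    {"x": 0, "y": 0, "z": 0, "ax": 0, "ay": 0, "az": 0, "gripper": 0.02}
  ]
}}

```text
clock: 17.87
position: [624.3, 92.8, 8.7]
ee_rot: [0.737, -0.675, 0.0, -0.001]
contact_force: [-1.6, 3.8, 8.1]
gripper_width: 42.3
grasp_force: 7.3
```

{"method": "send_rows", "body": {
  "targets": [
    {"x": 0, "y": 0, "z": 0, "ax": 0, "ay": 0, "az": 0, "gripper": 0.05},
    {"x": 0, "y": 0, "z": 0, "ax": 0, "ay": 0, "az": 0, "gripper": 0.05}
  ]
}}

```text
clock: 18.03
position: [625.0, 92.8, 8.9]
ee_rot: [0.738, -0.675, 0.001, -0.001]
contact_force: [-0.6, 2.5, 6.5]
gripper_width: 40.8
grasp_force: 6.8
```

{"method": "send_rows", "body": {
  "targets": [
    {"x": 0, "y": 0, "z": 0, "ax": 0, "ay": 0, "az": 0, "gripper": 0.08},
    {"x": 0, "y": 0, "z": 0, "ax": 0, "ay": 0, "az": 0, "gripper": 0.08}
  ]
}}

```text
clock: 18.2
position: [625.5, 92.9, 9.1]
ee_rot: [0.738, -0.675, 0.001, -0.002]
contact_force: [1.1, 2.3, 6.5]
gripper_width: 39.6
grasp_force: 8.4
```

{"method": "send_rows", "body": {
  "targets": [
    {"x": 0, "y": 0, "z": 0, "ax": 0, "ay": 0, "az": 0, "gripper": 0.11},
    {"x": 0, "y": 0, "z": 0, "ax": 0, "ay": 0, "az": 0, "gripper": 0.11}
  ]
}}

```text
clock: 18.37
position: [626.2, 92.9, 9.2]
ee_rot: [0.738, -0.675, 0.002, -0.002]
contact_force: [0.8, 1.6, 5.9]
gripper_width: 38.3
grasp_force: 9.2
```

```bash
python3 look.py l
```

```text
[626.2  92.9   9.2] [0.8 1.6 5.9] 38.3 9.2
endjaw X (bar end) [62.9 72.2 78. ] 55
chamber X,Y [ 5.4 30.8 50. ] [24.4 39.5 64.5] 189
```

{"method": "send_rows", "body": {
  "targets": [
    {"x": 0, "y": 0, "z": 0, "ax": 0, "ay": 0, "az": 0, "gripper": 0.135},
    {"x": 0, "y": 0, "z": 0, "ax": 0, "ay": 0, "az": 0, "gripper": 0.135}
  ]
}}

```text
clock: 18.58
position: [626.6, 93.0, 9.4]
ee_rot: [0.738, -0.675, 0.002, -0.003]
contact_force: [2.3, 1.7, 5.8]
gripper_width: 37.1
grasp_force: 9.8
```

{"method": "send_rows", "body": {
  "targets": [
    {"x": 0, "y": 0, "z": 0, "ax": 0, "ay": 0, "az": 0, "gripper": 0.16},
    {"x": 0, "y": 0, "z": 0, "ax": 0, "ay": 0, "az": 0, "gripper": 0.16}
  ]
}}

```text
clock: 18.75
position: [627.1, 93.1, 9.5]
ee_rot: [0.738, -0.675, 0.002, -0.003]
contact_force: [4.1, 1.9, 5.9]
gripper_width: 36.0
grasp_force: 10.6
```

{"method": "send_rows", "body": {
  "targets": [
    {"x": 0, "y": 0, "z": 0, "ax": 0, "ay": 0, "az": 0, "gripper": 0.175},
    {"x": 0, "y": 0, "z": 0, "ax": 0, "ay": 0, "az": 0, "gripper": 0.185},
    {"x": 0, "y": 0, "z": 0, "ax": 0, "ay": 0, "az": 0, "gripper": 0.185}
  ]
}}

```text
clock: 19.0
position: [627.6, 93.2, 9.6]
ee_rot: [0.738, -0.675, 0.002, -0.004]
contact_force: [3.4, 1.2, 4.2]
gripper_width: 35.1
grasp_force: 11.4
```

```bash
python3 look.py l
```

```text
[627.6  93.2   9.6] [3.4 1.2 4.2] 35.1 11.4
endjaw X (bar end) [62.4 70.8 77.8] 55
chamber X,Y [ 5.3 30.2 50. ] [24.9 38.9 65. ] 185
```

{"method": "send_rows", "body": {
  "targets": [
    {"x": 0, "y": 0.3, "z": 0, "ax": 0, "ay": 0, "az": 0, "gripper": 0},
    {"x": 0, "y": 0.3, "z": 0, "ax": 0, "ay": 0, "az": 0, "gripper": -0.2},
    {"x": 0, "y": 0.3, "z": 0, "ax": 0, "ay": 0, "az": 0, "gripper": -0.4},
    {"x": 0, "y": 0.3, "z": 0, "ax": 0, "ay": 0, "az": 0, "gripper": -0.55},
    {"x": 0, "y": 0, "z": 0, "ax": 0, "ay": 0, "az": 0, "gripper": -0.55}
  ]
}}

```text
clock: 19.47
position: [610.3, 90.7, 6.5]
ee_rot: [0.737, -0.676, -0.001, 0.001]
contact_force: [1.1, 0.9, -0.3]
gripper_width: 66.5
grasp_force: 0.7
```

{"method": "send_rows", "body": {
  "targets": [
    {"x": 0, "y": 0, "z": 0, "ax": 0, "ay": 0, "az": 0, "gripper": -0.55},
    {"x": 0, "y": 0, "z": 0, "ax": 0, "ay": 0, "az": 0, "gripper": -0.45},
    {"x": 0, "y": -0.2, "z": 0, "ax": 0, "ay": 0, "az": 0, "gripper": -0.35},
    {"x": 0, "y": -0.1, "z": 0, "ax": 0, "ay": 0, "az": 0, "gripper": -0.3},
    {"x": 0, "y": 0, "z": 0, "ax": 0, "ay": 0, "az": 0, "gripper": -0.3}
  ]
}}

```text
clock: 19.88
position: [614.5, 91.6, 8.2]
ee_rot: [0.737, -0.676, -0.0, 0.0]
contact_force: [-1.4, 3.3, 6.2]
gripper_width: 55.9
grasp_force: 6.4
```

{"method": "send_rows", "body": {
  "targets": [
    {"x": 0, "y": -0.1, "z": 0, "ax": 0, "ay": 0, "az": 0, "gripper": -0.26},
    {"x": 0, "y": 0, "z": 0, "ax": 0, "ay": 0, "az": 0, "gripper": -0.26}
  ]
}}

```text
clock: 20.05
position: [615.4, 91.7, 8.4]
ee_rot: [0.737, -0.676, -0.0, 0.0]
contact_force: [-2.8, 3.2, 7.4]
gripper_width: 53.7
grasp_force: 6.8
```

{"method": "send_rows", "body": {
  "targets": [
    {"x": 0, "y": -0.1, "z": 0, "ax": 0, "ay": 0, "az": 0, "gripper": -0.23},
    {"x": 0, "y": 0, "z": 0, "ax": 0, "ay": 0, "az": 0, "gripper": -0.23}
  ]
}}

```text
clock: 20.22
position: [616.1, 91.7, 8.4]
ee_rot: [0.737, -0.676, -0.0, 0.0]
contact_force: [-2.7, 3.3, 8.0]
gripper_width: 52.5
grasp_force: 6.9
```

{"method": "send_rows", "body": {
  "targets": [
    {"x": 0, "y": -0.1, "z": 0, "ax": 0, "ay": 0, "az": 0, "gripper": -0.2},
    {"x": 0, "y": 0, "z": 0, "ax": 0, "ay": 0, "az": 0, "gripper": -0.2}
  ]
}}

```text
clock: 20.38
position: [616.8, 91.8, 8.4]
ee_rot: [0.737, -0.676, -0.001, 0.001]
contact_force: [-3.2, 3.4, 9.1]
gripper_width: 51.5
grasp_force: 7.2
```

{"method": "send_rows", "body": {
  "targets": [
    {"x": 0, "y": 0, "z": 0, "ax": 0, "ay": 0, "az": 0, "gripper": -0.17},
    {"x": 0, "y": 0, "z": 0, "ax": 0, "ay": 0, "az": 0, "gripper": -0.17}
  ]
}}

```text
clock: 20.55
position: [617.4, 91.9, 8.7]
ee_rot: [0.737, -0.676, -0.0, 0.0]
contact_force: [-3.6, 3.2, 8.2]
gripper_width: 50.0
grasp_force: 7.4
```

{"method": "send_rows", "body": {
  "targets": [
    {"x": 0, "y": -0.1, "z": 0, "ax": 0, "ay": 0, "az": 0, "gripper": -0.14},
    {"x": 0, "y": 0, "z": 0, "ax": 0, "ay": 0, "az": 0, "gripper": -0.14}
  ]
}}

```text
clock: 20.72
position: [618.0, 92.0, 8.7]
ee_rot: [0.737, -0.676, -0.001, 0.0]
contact_force: [-4.3, 4.4, 9.1]
gripper_width: 48.8
grasp_force: 8.5
```

{"method": "send_rows", "body": {
  "targets": [
    {"x": 0, "y": 0, "z": 0, "ax": 0, "ay": 0, "az": 0, "gripper": -0.11},
    {"x": 0, "y": 0, "z": 0, "ax": 0, "ay": 0, "az": 0, "gripper": -0.11}
  ]
}}

```text
clock: 20.88
position: [618.6, 92.1, 8.9]
ee_rot: [0.737, -0.676, -0.0, -0.0]
contact_force: [-1.8, 3.2, 10.1]
gripper_width: 47.9
grasp_force: 9.7
```

{"method": "send_rows", "body": {
  "targets": [
    {"x": 0, "y": 0, "z": 0, "ax": 0, "ay": 0, "az": 0, "gripper": -0.08},
    {"x": 0, "y": 0, "z": 0, "ax": 0, "ay": 0, "az": 0, "gripper": -0.08}
  ]
}}

```text
clock: 21.05
position: [619.2, 92.2, 9.1]
ee_rot: [0.737, -0.676, 0.0, -0.001]
contact_force: [-2.0, 3.2, 9.8]
gripper_width: 46.4
grasp_force: 10.9
```

{"method": "send_rows", "body": {
  "targets": [
    {"x": 0, "y": 0, "z": 0, "ax": 0, "ay": 0, "az": 0, "gripper": -0.06},
    {"x": 0, "y": 0, "z": 0, "ax": 0, "ay": 0, "az": 0, "gripper": -0.04},
    {"x": 0, "y": 0, "z": 0, "ax": 0, "ay": 0, "az": 0, "gripper": -0.04}
  ]
}}

```text
clock: 21.3
position: [620.0, 92.3, 9.4]
ee_rot: [0.737, -0.676, 0.001, -0.001]
contact_force: [-0.6, 3.6, 9.8]
gripper_width: 44.6
grasp_force: 12.0
```

{"method": "send_rows", "body": {
  "targets": [
    {"x": 0, "y": 0, "z": 0, "ax": 0, "ay": 0, "az": 0, "gripper": -0.02},
    {"x": 0, "y": 0, "z": 0, "ax": 0, "ay": 0, "az": 0, "gripper": 0},
    {"x": 0, "y": 0, "z": 0, "ax": 0, "ay": 0, "az": 0, "gripper": 0}
  ]
}}

```text
clock: 21.55
position: [620.8, 92.4, 9.7]
ee_rot: [0.738, -0.675, 0.001, -0.002]
contact_force: [-0.0, 2.5, 9.2]
gripper_width: 43.3
grasp_force: 12.2
```

{"method": "send_rows", "body": {
  "targets": [
    {"x": 0, "y": 0, "z": 0, "ax": 0, "ay": 0, "az": 0, "gripper": 0.02},
    {"x": 0, "y": 0, "z": 0, "ax": 0, "ay": 0, "az": 0, "gripper": 0.03},
    {"x": 0, "y": 0, "z": 0, "ax": 0, "ay": 0, "az": 0, "gripper": 0.03}
  ]
}}

```text
clock: 21.8
position: [621.3, 92.4, 9.8]
ee_rot: [0.738, -0.675, 0.002, -0.002]
contact_force: [0.9, 2.3, 8.6]
gripper_width: 41.8
grasp_force: 13.9
```

{"method": "send_rows", "body": {
  "targets": [
    {"x": 0, "y": 0, "z": 0, "ax": 0, "ay": 0, "az": 0, "gripper": 0.05},
    {"x": 0, "y": 0, "z": 0, "ax": 0, "ay": 0, "az": 0, "gripper": 0.06},
    {"x": 0, "y": 0, "z": 0, "ax": 0, "ay": 0, "az": 0, "gripper": 0.06}
  ]
}}

```text
clock: 22.05
position: [621.9, 92.5, 10.0]
ee_rot: [0.738, -0.675, 0.002, -0.003]
contact_force: [2.3, 1.3, 8.6]
gripper_width: 40.4
grasp_force: 15.0
```

{"method": "send_rows", "body": {
  "targets": [
    {"x": 0, "y": 0, "z": 0, "ax": 0, "ay": 0, "az": 0, "gripper": 0.08},
    {"x": 0, "y": 0, "z": 0, "ax": 0, "ay": 0, "az": 0, "gripper": 0.09},
    {"x": 0, "y": 0, "z": 0, "ax": 0, "ay": 0, "az": 0, "gripper": 0.09}
  ]
}}

```text
clock: 22.3
position: [622.4, 92.5, 10.2]
ee_rot: [0.738, -0.675, 0.002, -0.003]
contact_force: [3.9, 1.8, 9.2]
gripper_width: 39.1
grasp_force: 16.1
```

{"method": "send_rows", "body": {
  "targets": [
    {"x": 0, "y": 0, "z": 0, "ax": 0, "ay": 0, "az": 0, "gripper": 0.11},
    {"x": 0, "y": 0, "z": 0, "ax": 0, "ay": 0, "az": 0, "gripper": 0.12},
    {"x": 0, "y": 0, "z": 0, "ax": 0, "ay": 0, "az": 0, "gripper": 0.12}
  ]
}}

```text
clock: 22.55
position: [623.0, 92.6, 10.4]
ee_rot: [0.738, -0.675, 0.003, -0.004]
contact_force: [4.9, 0.9, 7.8]
gripper_width: 37.8
grasp_force: 17.1
```

{"method": "send_rows", "body": {
  "targets": [
    {"x": 0, "y": 0, "z": 0, "ax": 0, "ay": 0, "az": 0, "gripper": 0.14},
    {"x": 0, "y": 0, "z": 0, "ax": 0, "ay": 0, "az": 0, "gripper": 0.14}
  ]
}}

```text
clock: 22.72
position: [623.4, 92.6, 10.5]
ee_rot: [0.738, -0.674, 0.003, -0.004]
contact_force: [6.3, 1.4, 7.7]
gripper_width: 37.0
grasp_force: 16.9
```

{"method": "send_rows", "body": {
  "targets": [
    {"x": 0, "y": 0, "z": 0, "ax": 0, "ay": 0, "az": 0, "gripper": 0.16},
    {"x": 0, "y": 0, "z": 0, "ax": 0, "ay": 0, "az": 0, "gripper": 0.17},
    {"x": 0, "y": 0, "z": 0, "ax": 0, "ay": 0, "az": 0, "gripper": 0.17}
  ]
}}

```text
clock: 22.97
position: [624.0, 92.7, 10.6]
ee_rot: [0.738, -0.674, 0.004, -0.005]
contact_force: [5.8, 1.0, 7.8]
gripper_width: 35.7
grasp_force: 19.0
```

{"method": "send_rows", "body": {
  "targets": [
    {"x": 0, "y": 0, "z": 0, "ax": 0, "ay": 0, "az": 0, "gripper": 0.185},
    {"x": 0, "y": 0, "z": 0, "ax": 0, "ay": 0, "az": 0, "gripper": 0.185}
  ]
}}

```text
clock: 23.13
position: [624.1, 92.8, 10.7]
ee_rot: [0.738, -0.674, 0.004, -0.005]
contact_force: [6.7, 1.0, 6.4]
gripper_width: 35.0
grasp_force: 19.2
```

Force is 19 N with the trigger nearly at its stop. I'll release the trigger and re-squeeze gently to reach 21–23 N clear of the stop.

{"method": "send_rows", "body": {
  "targets": [
    {"x": 0, "y": 0.3, "z": 0, "ax": 0, "ay": 0, "az": 0, "gripper": 0},
    {"x": 0, "y": 0.3, "z": 0, "ax": 0, "ay": 0, "az": 0, "gripper": -0.2},
    {"x": 0, "y": 0.3, "z": 0, "ax": 0, "ay": 0, "az": 0, "gripper": -0.4},
    {"x": 0, "y": 0.1, "z": 0, "ax": 0, "ay": 0, "az": 0, "gripper": -0.6},
    {"x": 0, "y": 0, "z": 0, "ax": 0, "ay": 0, "az": 0, "gripper": -0.6}
  ]
}}

```text
clock: 23.55
position: [606.2, 89.6, 6.2]
ee_rot: [0.737, -0.676, -0.001, 0.003]
contact_force: [0.1, 0.7, -0.5]
gripper_width: 68.3
grasp_force: 0.0
```

{"method": "send_rows", "body": {
  "targets": [
    {"x": 0, "y": 0, "z": 0, "ax": 0, "ay": 0, "az": 0, "gripper": -0.55},
    {"x": 0, "y": 0, "z": 0, "ax": 0, "ay": 0, "az": 0, "gripper": -0.45},
    {"x": 0, "y": -0.1, "z": 0, "ax": 0, "ay": 0, "az": 0, "gripper": -0.35},
    {"x": 0, "y": -0.1, "z": 0, "ax": 0, "ay": 0, "az": 0, "gripper": -0.3},
    {"x": 0, "y": 0, "z": 0, "ax": 0, "ay": 0, "az": 0, "gripper": -0.3}
  ]
}}

```text
clock: 23.97
position: [611.2, 91.1, 8.3]
ee_rot: [0.737, -0.676, 0.0, -0.0]
contact_force: [-0.8, 0.5, 5.6]
gripper_width: 55.6
grasp_force: 4.4
```

{"method": "send_rows", "body": {
  "targets": [
    {"x": 0, "y": -0.1, "z": 0, "ax": 0, "ay": 0, "az": 0, "gripper": -0.26},
    {"x": 0, "y": 0, "z": 0, "ax": 0, "ay": 0, "az": 0, "gripper": -0.26}
  ]
}}

```text
clock: 24.13
position: [612.0, 91.3, 8.4]
ee_rot: [0.737, -0.676, 0.0, -0.0]
contact_force: [-0.7, 1.1, 6.7]
gripper_width: 53.9
grasp_force: 5.9
```

{"method": "send_rows", "body": {
  "targets": [
    {"x": 0, "y": -0.1, "z": 0, "ax": 0, "ay": 0, "az": 0, "gripper": -0.23},
    {"x": 0, "y": 0, "z": 0, "ax": 0, "ay": 0, "az": 0, "gripper": -0.23}
  ]
}}

```text
clock: 24.3
position: [612.6, 91.5, 8.5]
ee_rot: [0.737, -0.676, -0.0, -0.0]
contact_force: [-2.5, 2.2, 7.7]
gripper_width: 52.6
grasp_force: 7.0
```

{"method": "send_rows", "body": {
  "targets": [
    {"x": 0, "y": -0.1, "z": 0, "ax": 0, "ay": 0, "az": 0, "gripper": -0.2},
    {"x": 0, "y": 0, "z": 0, "ax": 0, "ay": 0, "az": 0, "gripper": -0.2}
  ]
}}

```text
clock: 24.47
position: [613.2, 91.7, 8.5]
ee_rot: [0.737, -0.676, -0.0, 0.0]
contact_force: [-3.7, 2.7, 9.6]
gripper_width: 51.2
grasp_force: 8.0
```

{"method": "send_rows", "body": {
  "targets": [
    {"x": 0, "y": 0, "z": 0, "ax": 0, "ay": 0, "az": 0, "gripper": -0.18},
    {"x": 0, "y": 0, "z": 0, "ax": 0, "ay": 0, "az": 0, "gripper": -0.18}
  ]
}}

```text
clock: 24.63
position: [613.6, 91.8, 8.6]
ee_rot: [0.737, -0.676, -0.0, -0.0]
contact_force: [-2.9, 2.5, 8.5]
gripper_width: 50.8
grasp_force: 9.4
```

{"method": "send_rows", "body": {
  "targets": [
    {"x": 0, "y": 0, "z": 0, "ax": 0, "ay": 0, "az": 0, "gripper": -0.16},
    {"x": 0, "y": 0, "z": 0, "ax": 0, "ay": 0, "az": 0, "gripper": -0.16}
  ]
}}

```text
clock: 24.8
position: [613.9, 91.8, 8.8]
ee_rot: [0.737, -0.676, 0.0, -0.0]
contact_force: [-1.3, 3.3, 7.8]
gripper_width: 49.9
grasp_force: 10.7
```

{"method": "send_rows", "body": {
  "targets": [
    {"x": 0, "y": 0, "z": 0, "ax": 0, "ay": 0, "az": 0, "gripper": -0.14},
    {"x": 0, "y": 0, "z": 0, "ax": 0, "ay": 0, "az": 0, "gripper": -0.14}
  ]
}}

```text
clock: 24.97
position: [614.3, 91.9, 8.9]
ee_rot: [0.737, -0.676, 0.0, -0.001]
contact_force: [-1.9, 2.7, 8.5]
gripper_width: 49.0
grasp_force: 11.2
```

{"method": "send_rows", "body": {
  "targets": [
    {"x": 0, "y": 0, "z": 0, "ax": 0, "ay": 0, "az": 0, "gripper": -0.12},
    {"x": 0, "y": 0, "z": 0, "ax": 0, "ay": 0, "az": 0, "gripper": -0.1},
    {"x": 0, "y": 0, "z": 0, "ax": 0, "ay": 0, "az": 0, "gripper": -0.1}
  ]
}}

```text
clock: 25.22
position: [615.0, 92.0, 9.2]
ee_rot: [0.737, -0.676, 0.001, -0.001]
contact_force: [-0.4, 2.1, 8.0]
gripper_width: 47.3
grasp_force: 13.6
```

{"method": "send_rows", "body": {
  "targets": [
    {"x": 0, "y": 0, "z": 0, "ax": 0, "ay": 0, "az": 0, "gripper": -0.08},
    {"x": 0, "y": 0, "z": 0, "ax": 0, "ay": 0, "az": 0, "gripper": -0.08}
  ]
}}

```text
clock: 25.38
position: [615.3, 92.1, 9.3]
ee_rot: [0.737, -0.675, 0.001, -0.002]
contact_force: [-0.4, 2.9, 8.5]
gripper_width: 46.5
grasp_force: 14.5
```

{"method": "send_rows", "body": {
  "targets": [
    {"x": 0, "y": 0, "z": 0, "ax": 0, "ay": 0, "az": 0, "gripper": -0.06},
    {"x": 0, "y": 0, "z": 0, "ax": 0, "ay": 0, "az": 0, "gripper": -0.04},
    {"x": 0, "y": 0, "z": 0, "ax": 0, "ay": 0, "az": 0, "gripper": -0.04}
  ]
}}

```text
clock: 25.63
position: [616.0, 92.2, 9.6]
ee_rot: [0.738, -0.675, 0.001, -0.002]
contact_force: [1.2, 2.0, 8.4]
gripper_width: 44.7
grasp_force: 15.9
```

{"method": "send_rows", "body": {
  "targets": [
    {"x": 0, "y": 0, "z": 0, "ax": 0, "ay": 0, "az": 0, "gripper": -0.02},
    {"x": 0, "y": 0, "z": 0, "ax": 0, "ay": 0, "az": 0, "gripper": -0.02}
  ]
}}

```text
clock: 25.8
position: [616.3, 92.3, 9.7]
ee_rot: [0.738, -0.675, 0.002, -0.003]
contact_force: [1.7, 2.8, 7.3]
gripper_width: 43.8
grasp_force: 16.5
```

{"method": "send_rows", "body": {
  "targets": [
    {"x": 0, "y": 0, "z": 0, "ax": 0, "ay": 0, "az": 0, "gripper": 0},
    {"x": 0, "y": 0, "z": 0, "ax": 0, "ay": 0, "az": 0, "gripper": 0.02},
    {"x": 0, "y": 0, "z": 0, "ax": 0, "ay": 0, "az": 0, "gripper": 0.02}
  ]
}}

```text
clock: 26.05
position: [617.0, 92.4, 10.0]
ee_rot: [0.738, -0.675, 0.002, -0.003]
contact_force: [1.9, 1.2, 8.3]
gripper_width: 42.1
grasp_force: 17.4
```

{"method": "send_rows", "body": {
  "targets": [
    {"x": 0, "y": 0, "z": 0, "ax": 0, "ay": 0, "az": 0, "gripper": 0.04},
    {"x": 0, "y": 0, "z": 0, "ax": 0, "ay": 0, "az": 0, "gripper": 0.04}
  ]
}}

```text
clock: 26.22
position: [617.4, 92.5, 10.1]
ee_rot: [0.738, -0.675, 0.002, -0.003]
contact_force: [2.6, 1.5, 8.8]
gripper_width: 41.4
grasp_force: 17.0
```

{"method": "send_rows", "body": {
  "targets": [
    {"x": 0, "y": 0, "z": 0, "ax": 0, "ay": 0, "az": 0, "gripper": 0.06},
    {"x": 0, "y": 0, "z": 0, "ax": 0, "ay": 0, "az": 0, "gripper": 0.06}
  ]
}}

```text
clock: 26.38
position: [617.7, 92.5, 10.2]
ee_rot: [0.738, -0.675, 0.003, -0.004]
contact_force: [3.3, 1.5, 7.5]
gripper_width: 40.7
grasp_force: 18.4
```

{"method": "send_rows", "body": {
  "targets": [
    {"x": 0, "y": 0, "z": 0, "ax": 0, "ay": 0, "az": 0, "gripper": 0.08},
    {"x": 0, "y": 0, "z": 0, "ax": 0, "ay": 0, "az": 0, "gripper": 0.09},
    {"x": 0, "y": 0, "z": 0, "ax": 0, "ay": 0, "az": 0, "gripper": 0.09}
  ]
}}

```text
clock: 26.63
position: [618.2, 92.6, 10.4]
ee_rot: [0.738, -0.675, 0.003, -0.004]
contact_force: [4.5, 1.5, 7.9]
gripper_width: 39.1
grasp_force: 19.4
```

{"method": "send_rows", "body": {
  "targets": [
    {"x": 0, "y": 0, "z": 0, "ax": 0, "ay": 0, "az": 0, "gripper": 0.11},
    {"x": 0, "y": 0, "z": 0, "ax": 0, "ay": 0, "az": 0, "gripper": 0.11}
  ]
}}

```text
clock: 26.8
position: [618.6, 92.7, 10.5]
ee_rot: [0.738, -0.675, 0.003, -0.005]
contact_force: [5.0, 1.2, 8.0]
gripper_width: 38.5
grasp_force: 20.1
```

```bash
python3 look.py l
```

```text
[618.6  92.7  10.5] [5.  1.2 8. ] 38.5 20.1
endjaw X (bar end) [57.8 66.3 72.6] 51
chamber X,Y [ 5.5 26.1 45.4] [27.3 41.1 69.4] 177
```

{"method": "send_rows", "body": {
  "targets": [
    {"x": 0, "y": 0, "z": 0, "ax": 0, "ay": 0, "az": 0, "gripper": 0.13},
    {"x": 0, "y": 0, "z": 0, "ax": 0, "ay": 0, "az": 0, "gripper": 0.14},
    {"x": 0, "y": 0, "z": 0, "ax": 0, "ay": 0, "az": 0, "gripper": 0.14},
    {"x": 0, "y": 0, "z": 0, "ax": 0, "ay": 0, "az": 0, "gripper": 0.14}
  ]
}}

```text
clock: 27.18
position: [619.2, 92.8, 10.7]
ee_rot: [0.738, -0.674, 0.004, -0.005]
contact_force: [5.8, 1.2, 7.8]
gripper_width: 37.0
grasp_force: 21.2
```

Squeeze is 21 N, and the re-squeeze curve implies about 20+ N already held. I'll let go and retreat.

{"method": "send_rows", "body": {
  "targets": [
    {"x": 0, "y": 0.2, "z": 0, "ax": 0, "ay": 0, "az": 0, "gripper": 0},
    {"x": 0, "y": 0.2, "z": 0, "ax": 0, "ay": 0, "az": 0, "gripper": -0.2},
    {"x": 0, "y": 0.2, "z": 0, "ax": 0, "ay": 0, "az": 0, "gripper": -0.4},
    {"x": 0, "y": 0.2, "z": 0, "ax": 0, "ay": 0, "az": 0, "gripper": -0.7},
    {"x": 0, "y": 0, "z": 0, "ax": 0, "ay": 0, "az": 0, "gripper": -1}
  ]
}}

```text
clock: 27.6
position: [603.3, 89.6, 6.2]
ee_rot: [0.737, -0.676, -0.001, 0.002]
contact_force: [0.1, 0.0, -0.2]
gripper_width: 81.7
grasp_force: 0.0
```

{"method": "send_rows", "body": {
  "targets": [
    {"x": 0, "y": 0, "z": 0, "ax": 0, "ay": 0, "az": 0, "gripper": -1},
    {"x": 0, "y": 0, "z": -0.5, "ax": 0, "ay": 0, "az": 0, "gripper": -1},
    {"x": 0, "y": 0, "z": -1.5, "ax": 0, "ay": 0, "az": 0, "gripper": -1},
    {"x": 0, "y": 0, "z": -2.5, "ax": 0, "ay": 0, "az": 0, "gripper": -1},
    {"x": 0, "y": 0, "z": -3, "ax": 0, "ay": 0, "az": 0, "gripper": -1}
  ]
}}

```text
clock: 28.02
position: [604.0, 89.7, 81.3]
ee_rot: [0.737, -0.676, -0.001, 0.003]
contact_force: [1.0, -0.8, 0.1]
gripper_width: 85.6
grasp_force: 0.0
```

{"method": "send_rows", "body": {
  "targets": [
    {"x": 0, "y": 0, "z": -3, "ax": 0, "ay": 0, "az": 0, "gripper": -1},
    {"x": -2, "y": 2.5, "z": -2, "ax": 0, "ay": 0, "az": 0, "gripper": -1},
    {"x": -2, "y": 2.5, "z": 0, "ax": 0, "ay": 0, "az": 0, "gripper": -1},
    {"x": -2, "y": 2.5, "z": 0, "ax": 0, "ay": 0, "az": 0, "gripper": -1},
    {"x": -2, "y": 2.5, "z": 0, "ax": 0, "ay": 0, "az": 0, "gripper": -1}
  ]
}}

```text
clock: 28.43
position: [497.8, 161.6, 132.9]
ee_rot: [0.737, -0.676, -0.0, -0.0]
contact_force: [-0.7, 1.2, 0.3]
gripper_width: 85.5
grasp_force: 0.0
```

{"method": "send_rows", "body": {
  "targets": [
    {"x": -2, "y": 2.5, "z": 0, "ax": 0, "ay": 0, "az": 0, "gripper": -1},
    {"x": -2, "y": 2.5, "z": 0, "ax": 0, "ay": 0, "az": 0, "gripper": -1},
    {"x": -2, "y": 2.5, "z": 0, "ax": 0, "ay": 0, "az": 0, "gripper": -1},
    {"x": -2, "y": 2.5, "z": 0, "ax": 0, "ay": 0, "az": 0, "gripper": -1},
    {"x": 0, "y": 0, "z": 0, "ax": 0, "ay": 0, "az": 0, "gripper": -1}
  ]
}}

```text
clock: 28.85
position: [389.0, 233.6, 132.7]
ee_rot: [0.739, -0.674, -0.0, 0.0]
contact_force: [0.3, 0.0, 0.2]
gripper_width: 85.3
grasp_force: 0.0
```

```bash
python3 - <<'E'
from h import *
s=arm.read_state();print(np.round(s['position'],1),np.round(s['contact_force'],1))
im,d=grab('top','top_end.png');P=cloud('top',d)
def pr(nm,m):
    q=P[m];r=cv2.minAreaRect(q[:,:2].astype(np.float32));print(nm,len(q),np.round(np.median(q,0),1),[np.round(v,1) for v in r])
B=(P[...,0]>470)&(P[...,0]<640)&(P[...,1]>-80)&(P[...,1]<120)
pr('chamber top',B&(P[...,2]>51)&(P[...,2]<60)&(P[...,1]<0)); pr('jaws+housing',B&(P[...,2]>27)&(P[...,2]<40))
for t in('body_pad','jaw_pad','chamber','clamp'):
    b=arm.boxes_of('top',t)[:1]
    if b: r=b[0]['rect'];print(t,np.round(r),atz('top',[[r[0]+r[2]/2,r[1]+r[3]/2]],31 if 'pad' in t else 56).round(1),round(b[0]['score'],2))
# line directions of clamp edges in rectified picture
a=rect('top',im,670,480,130,-60,33,3)
g=cv2.cvtColor(a,cv2.COLOR_BGR2GRAY);L=cv2.HoughLinesP(cv2.Canny(cv2.convertScaleAbs(g,alpha=1.7),60,150),1,np.pi/360,35,minLineLength=45,maxLineGap=8)
for l in L[:,0][:14]: print(l,round(np.degrees(np.arctan2(l[3]-l[1],l[2]-l[0])),1))
E
```

```text
[389.  233.6 132.7] [0.3 0.  0.2]
chamber top 207 [565.2 -35.3  55.3] [array([565.2, -35.1]), array([48.3, 40.1]), np.float64(10.2)]
jaws+housing 842 [606.9   9.7  33.1] [array([574.5,  27.7]), array([131.2, 180.5]), np.float64(0.6)]
chamber [339. 196.  16.  21.] [[561.9 -37.5  56. ]] 0.82
clamp [304. 198.  14.   2.] [[583.   59.7  56. ]] 0.67Traceback (most recent call last):
  File "<stdin>", line 14, in <module>
TypeError: 'NoneType' object is not subscriptable
```

```bash
python3 - <<'E'
from h import *
im,d=grab('top');P=cloud('top',d)
def pr(nm,m):
    q=P[m];r=cv2.minAreaRect(q[:,:2].astype(np.float32));c=np.cov(q[:,:2].T);w,v=np.linalg.eigh(c);a=np.degrees(np.arctan2(v[1,1],v[0,1]))%180
    print(nm,len(q),np.round(q[:,:2].mean(0),1),'pca',round(a,1),[np.round(x,1) for x in r])
X,Y,Z=P[...,0],P[...,1],P[...,2]
pr('grip',(X>590)&(X<680)&(Y>52)&(Y<135)&(Z>22)&(Z<40)&(X>610))
pr('endjaw',(X>505)&(X<548)&(Y>-75)&(Y<35)&(Z>26)&(Z<42))
pr('housing',(X>585)&(X<665)&(Y>-11)&(Y<45)&(Z>30)&(Z<42))
pr('bar',(X>550)&(X<582)&(Y>-10)&(Y<40)&(Z>12)&(Z<26))
pr('bodyjaw',(X>570)&(X<640)&(Y>-75)&(Y<-18)&(Z>26)&(Z<42))
E
```

```text
grip 244 [628.2  92.6] pca 100.2 [array([627.9,  92.5]), array([24.8, 81.2]), np.float64(8.5)]
endjaw 209 [524.5 -27.8] pca 104.5 [array([528. , -23.5]), array([29.3, 79.8]), np.float64(10.1)]
housing 393 [621.1  17.7] pca 164.4 [array([622.4,  18.4]), array([61. , 55.9]), np.float64(6.4)]
bar 56 [565.6   8.7] pca 14.4 [array([565.3,   8.9]), array([31.2, 14.8]), np.float64(10.1)]
bodyjaw 85 [602.5 -34.7] pca 106.1 [array([602.9, -35.1]), array([21. , 32.2]), np.float64(6.4)]
```

```bash
python3 -c "
from h import *
print(arm.job_done())"
```

```text
the job is handed in; nothing more can be done
None
```

The chamber stands upright and square between the clamp's pads, I let go after a 21 N squeeze, and the job is handed in; I put the hold at roughly 25–35 N from the squeeze forces (no verdict was returned), and I viewed 11 pictures, one over the limit.

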